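Mark a batch of pipe fittings on the pedal machine and pack them

TASK

Put every pipe fitting lying on the counter (three or four of: white corner, grey tee, orange-handled valve, blue flange) fully home in the nest of its own shape on the blue marking machine and let go; then press the red pedal right down to its stop, hold it there for a second to mark the whole batch, and let it come back up. Then move the marked fittings into the cardboard carton, each standing upright and flat on the carton's floor, outlet or handle up, and leave the other stock on the counter alone.

Things in the scene. Friction and masses are not known exactly. Their poses are not given: they have to be found in the camera images.
- corner: White plastic three-way pipe corner. A 36 mm square hub with two round arms 36 mm in diameter lying on the table, reaching 52 mm from the hub's centre along its own +x and +y (an L seen from above). On top of it, in the middle, stands a square upright outlet 30 x 30 mm, its flats square to the x and y axes, from 40 mm up to 81 mm above the underside: the place to grip it from above. Origin: centre of the hub's underside; z up. 0.10 to 0.20 kg.
- tee: Grey plastic four-way pipe tee. A 36 mm square hub with three round arms 36 mm in diameter lying on the table: 42 mm from the hub's centre along its own +x and -x, 52 mm along +y (a T seen from above). On top of it, in the middle, stands a square upright outlet 30 x 30 mm, its flats square to the x and y axes, from 40 mm up to 81 mm above the underside: the place to grip it from above. Origin: centre of the hub's underside; z up. 0.11 to 0.23 kg.
- valve: Ball valve: white oblong body 84 mm (its x) x 46 mm (y) x 40 mm high; on top a flat orange handle blade 50 mm long (x), 10 mm thick (y), from 40 to 82 mm above the underside: pinch it across its thickness from above. The same turned half round. Origin: centre of the underside; z up. 0.14 to 0.28 kg.
- flange: Blue plastic floor flange: disc 80 mm in diameter, 12 mm thick, with a 36 mm square hub up to 42 mm. On top of it, in the middle, stands a square upright outlet 30 x 30 mm, its flats square to the x and y axes, from 40 mm up to 81 mm above the underside: the place to grip it from above. Origin: centre of the underside; z up. 0.10 to 0.21 kg.
- nest_corner_seat (a point): Seat point of the L-shaped pocket for the white corner: one of four aluminium-walled nests (96 mm square, black floor) fixed on the bed of the blue marking machine, in any of the four places. The point lies on the pocket's floor, where the origin of that fitting lies when it is fully home, and its axes are then the fitting's axes. About 3 mm play all round, walls 14 mm above the floor; the floor is 24 mm above the table.
- nest_tee_seat (a point): Seat point of the T-shaped pocket for the grey tee: one of four aluminium-walled nests (96 mm square, black floor) fixed on the bed of the blue marking machine, in any of the four places. The point lies on the pocket's floor, where the origin of that fitting lies when it is fully home, and its axes are then the fitting's axes. About 3 mm play all round, walls 14 mm above the floor; the floor is 24 mm above the table.
- nest_valve_seat (a point): Seat point of the oblong pocket (90 x 52 mm) for the valve; it also goes in turned half round: one of four aluminium-walled nests (96 mm square, black floor) fixed on the bed of the blue marking machine, in any of the four places. The point lies on the pocket's floor, where the origin of that fitting lies when it is fully home, and its axes are then the fitting's axes. About 3 mm play all round, walls 14 mm above the floor; the floor is 24 mm above the table.
- nest_flange_seat (a point): Seat point of the round (eight-sided) pocket, 86 mm across, for the flange, any way round: one of four aluminium-walled nests (96 mm square, black floor) fixed on the bed of the blue marking machine, in any of the four places. The point lies on the pocket's floor, where the origin of that fitting lies when it is fully home, and its axes are then the fitting's axes. About 3 mm play all round, walls 14 mm above the floor; the floor is 24 mm above the table.
- pedal (a joint): Red-topped spring pedal at the front (robot side) of the blue marking machine. 0 = up at rest, grows as the tread is pressed down, stop at 0.30 rad. It springs back by itself when let go. Pressed at the tread point it needs about 3 to 5 N to start moving and 10 to 13 N at the stop. The yellow crosshead at the rear of the machine goes down with it by 16 mm.
- pedal_tread (a point): Middle of the red top face of the pedal tread (tread 80 mm wide, red face 70 mm long), the place to press; it moves with the pedal, 80 mm from the hinge. At rest the tread slopes up 0.20 rad towards the robot and this point is about 54 mm above the table; at the stop it slopes down 0.10 rad and the point is about 30 mm above the table. Its x axis (at rest) points to the rear of the machine.
- pedal_hinge (a point): Middle of the pedal's hinge axis, which is level and runs along the machine's y; 32 mm above the table.
- carton_in (a point): Centre of the inner floor of the open cardboard carton (fixed; inside 202 x 202 mm, along this point's x and y; walls 4 mm thick, rim 40 mm above the table, floor 4 mm above the table).
- blue_box: Blue cardboard box 70 x 100 x 55 mm, other stock, to be left alone. Origin: centre of the underside.
- yellow_box: Yellow box 80 x 120 x 60 mm, other stock, to be left alone. Origin: centre of the underside.
- sealant_jar: Jar with a red cap, 64 mm diameter, 90 mm high, other stock, to be left alone. Origin: centre of the underside.
- tape_roll: White tape roll, 52 mm diameter, 20 mm high, lying flat, other stock, to be left alone. Origin: centre of the underside.
- screwdriver: Screwdriver 180 mm long lying flat, other stock, to be left alone. Origin: under the middle of its length; handle towards its own -x.
- white_box: White box 90 x 60 x 50 mm, other stock, to be left alone. Origin: centre of the underside.

How it is judged:
By the outcome, as a careful person would: the job done as asked, in the order asked, and still so for the second after the job is handed in, with the robot touching nothing.
Of corner, tee, valve, flange only 3 to 4 are there at a start; the rules pass over those that are not, and their reading is None.
At some moment in a run one of corner, tee, valve, flange may be knocked a few centimetres aside while the robot is not near it.
It also fails if it takes over 210 s, if anything falls off the work surface, if the arm or the gripper's body presses on something with over 40 N, if the wrist force passes 120 N, or if a joint passes its speed limit or range.

ROBOT

A 7-joint arm with a two-finger parallel gripper is mounted at the origin on the work surface. World frame = base frame: x ahead of the robot, y to its left, z up, the work surface at z = 0. Lengths are in m, angles in rad, forces in N, time in s.
With the tool pointing down it reaches from about 0.4 to 0.875 m from the base axis. Payload 6.5 kg.
Tool frame: the origin (TCP) lies between the finger pads; the fingertips stand 22 mm ahead of it and the grasp point (between the pads) lies 3 mm ahead of it (env.nose_length is the distance from the TCP to the fingertips, in m); z points along the fingers, x is the direction in which the jaws open and shut, and the axes are right-handed (so a half turn about z gives the same grasp; the last joint's range is limited). The gripper opens to 88 mm and grips with 3 to 60 N. Pads are 18 mm wide; open, the fingers measure 123 mm over their backs; the gripper's body (75 mm by 187 mm) begins 45 mm behind the grasp point.
Start: joints at [-1.174, 0.536, -0.004, 1.538, 0.003, 1.067, -0.071], TCP at [0.29, 0.582, 0.261] pointing down, gripper open.
Joint ranges: [-2.7, 2.7], [-0.37, 2.16], [-1.27, 1.26], [0.24, 2.4], [-1.31, 4.45], [0.19, 1.91], [-2.76, 2.76]. Speed limits (rad/s): [2.39, 2.39, 3.14, 3.14, 3.14, 3.14, 3.14].

INTERFACE

Orientations are given as a rotation vector (axis times angle).
In Python, from plant import env gives the robot as it stands.
- The arm moves only by the shell command python3 -m creep 'ROWS'. ROWS is a JSON object of lists of equal length, an entry for each row: "gripper": the opening, from -1 (shut) to 1 (fully open), so that 0 is half open; "travel": the shift along the tool's x, y, z in mm, a list of three; "yaw": the turn about the tool's z in degrees. In form: {"gripper": [gripper, ...], "travel": [[x, y, z], ...], "yaw": [yaw, ...]}. A call has exactly 10 rows; each row shifts and turns the commanded pose from where the row before left it, along the tool's axes as they then stand; what a row does not reach is not made up. A row lasts 1/10 s, in which the tool goes at most 50 mm and 8.59 degrees, less where a joint would pass 70% of its speed; a pose out of reach is approached as far as the arm can. A call with a gripper value outside its range is refused whole. The fingers move at their own pace and stop on an object; the grip force is fixed at half the most. Time passes only in rows, so rows that do not move let the fingers close, or fill a call up. It gives the time, the measured TCP pose, the force and the opening at its end, in the units of the state.
- env.sense(): the state, without advancing time (a new reading comes with each control period).
- env.grab_frame(name): name is "side" or "top" or "wrist"; returns the picture (384x512x3 uint8, blue, green, red); there is no depth.
- env.get_calibration(name): a dict with "camera_matrix" (3x3 intrinsics, pixels), "R" (3x3) and "t" (3): a world point X has camera coordinates R X + t; the wrist camera has in their place "mount" (4x4, takes a point from camera to tool coordinates, whose origin is the TCP and whose axes are the tool frame's). Camera axes: x right, y down, z forward; pixel columns grow to the right and rows downward; lengths in m; the calibration is good to about 2 mm. A picture is of the moment at which its call begins: read the wrist's pose just before it. get_calibration takes no time and is no camera call.
- env.hand_in(): hands the job in, once; it reports no verdict.
Trained networks look in the newest picture that a camera, given by its name, has taken for a name from the list of things; names that differ only in an ending like _2 or _b are one class to them, and where a whole thing is asked for, a point or a joint stands for the part that bears it (a point fixed in the world has none). Each returns a list of dicts, best first, with "confidence" (0 to 1); they miss things now and then, are a little off and sometimes report something else, mostly with a low value. They report only what shows in the picture. A call takes as long as a camera call.
- env.spot_in(thing, camera): "extent" ([left, top, width, height] in pixels, round what is visible of it).
- env.trace(thing, camera): "mask" (384x512 bool, what is visible of it) and "extent" ([left, top, width, height] in pixels, round what is visible of it).
The state is a dict: "clock": time; "joint_pos": joint angles; "qd": joint speeds; "effort": joint torques, N m; "ee_pos": TCP position; "orientation": TCP orientation; "wrist_force": force on the tool from outside, world axes, zero at the start; "torque": the same for the moment, N m; "opening": finger opening in m.
Only numpy, scipy, OpenCV 4.12 (cv2) and the standard library are available. Lean on these libraries where they do the work, as an engineer would, in place of code of your own. Each camera call takes 0.05 s, during which the arm holds its last target.

## Working session

There is one attempt and no reset: what is moved stays moved. The work goes in short steps, Python scripts to look and compute and a shell command to move; the robot and the scene stay as the last step left them, time stands still between calls to the robot, and variables do not carry over. Pictures are saved under pics/ and viewed, and the job is handed in when it is done.

```bash
ls; mkdir -p pics
python3 - <<'E'
from plant import env
import cv2
s=env.sense();print(s['clock'],s['ee_pos'],s['orientation'],s['opening'],env.nose_length)
for n in ['top','side','wrist']:
    cv2.imwrite(f'pics/{n}0.png',env.grab_frame(n)); c=env.get_calibration(n); print(n,{k:__import__('numpy').round(v,3).tolist() for k,v in c.items()})
E
```

```text
pics
0.0 [0.28997926 0.58110014 0.25985665] [ 2.67078649e+00  1.65230530e+00 -2.14975262e-03] 0.08802832301054671 0.022
top {'camera_matrix': [[436.558, 0.0, 268.464], [0.0, 436.558, 184.831], [0.0, 0.0, 1.0]], 'R': [[0.009, -1.0, 0.01], [-0.989, -0.01, -0.148], [0.148, -0.008, -0.989]], 't': [-0.008, 0.517, 1.255]}
side {'camera_matrix': [[355.112, 0.0, 253.386], [0.0, 355.112, 189.1], [0.0, 0.0, 1.0]], 'R': [[0.995, -0.104, 0.004], [-0.047, -0.476, -0.878], [0.093, 0.873, -0.478]], 't': [-0.534, 0.077, 0.959]}
wrist {'camera_matrix': [[339.791, 0.0, 259.202], [0.0, 339.791, 194.604], [0.0, 0.0, 1.0]], 'mount': [[1.0, 0.001, -0.0, -0.0], [-0.0, 0.955, 0.298, -0.076], [0.0, -0.298, 0.955, -0.123], [0.0, 0.0, 0.0, 1.0]]}
```

View pics/top0.png

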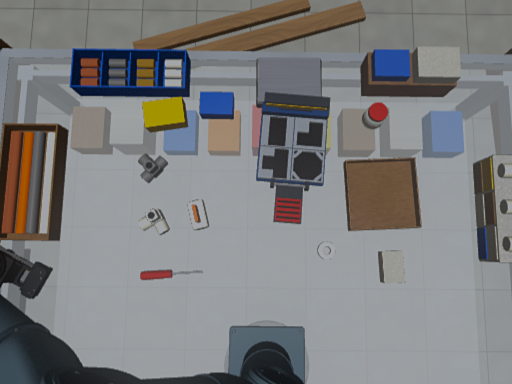

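View pics/side0.png

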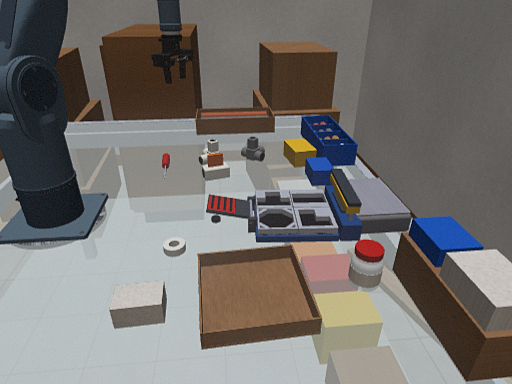

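View pics/wrist0.png

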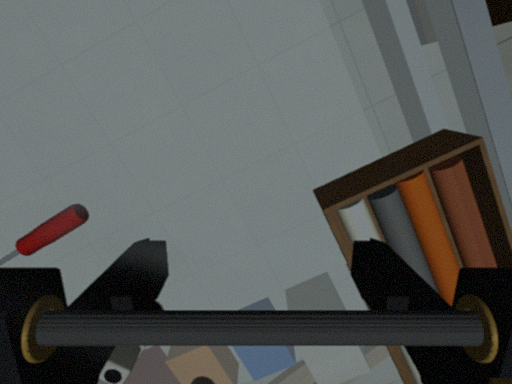

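```bash
cat > h.py <<'E'
from plant import env
import numpy as np, cv2
from scipy.spatial.transform import Rotation as Ro
def cam(n,s=None):
    c=env.get_calibration(n)
    if n!='wrist': return c['camera_matrix'],c['R'],c['t']
    s=s or env.sense()
    T=np.eye(4);T[:3,:3]=Ro.from_rotvec(s['orientation']).as_matrix();T[:3,3]=s['ee_pos']
    M=np.linalg.inv(T@np.array(c['mount']));return c['camera_matrix'],M[:3,:3],M[:3,3]
def back(C,uv,z):
    K,R,t=C;d=R.T@np.linalg.inv(K)@np.r_[uv,1];o=-R.T@t
    return o+d*(z-o[2])/d[2]
def proj(C,X):
    K,R,t=C;p=(np.atleast_2d(X)@np.array(R).T+t)@np.array(K).T;return p[:,:2]/p[:,2:]
def crop(img,x,y,w,h,k,f): cv2.imwrite(f,cv2.resize(img[y:y+h,x:x+w],None,fx=k,fy=k,interpolation=cv2.INTER_CUBIC))
E
python3 - <<'E'
from h import *
im=env.grab_frame('top')
crop(im,130,90,110,120,5,'pics/t1a.png'); crop(im,240,85,190,150,4,'pics/t1b.png')
for n in ['corner','tee','valve','flange','nest_corner_seat','pedal','carton_in']:
    print(n,[(d['extent'],round(d['confidence'],2)) for d in env.spot_in(n,'top')][:3])
E
```

```text
corner [([138.1, 209.8, 33.1, 23.9], 0.84)]
tee [([140.7, 158.1, 27.0, 28.2], 0.67), ([259.2, 113.2, 38.2, 34.9], 0.28), ([363.4, 99.8, 25.1, 30.7], 0.27)]
valve [([190.0, 198.4, 19.8, 33.1], 0.84)]
flange [([363.6, 98.3, 25.9, 30.9], 0.73), ([140.6, 209.7, 29.3, 24.6], 0.16)]
nest_corner_seat [([292.6, 117.5, 34.6, 33.3], 0.65)]
pedal [([271.0, 187.5, 32.5, 37.6], 0.71)]
carton_in [([342.3, 156.9, 81.3, 74.1], 0.64)]
```

View pics/t1a.png

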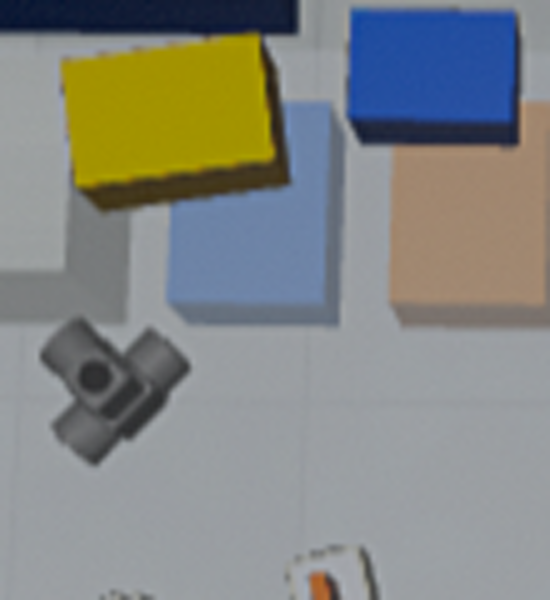

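View pics/t1b.png

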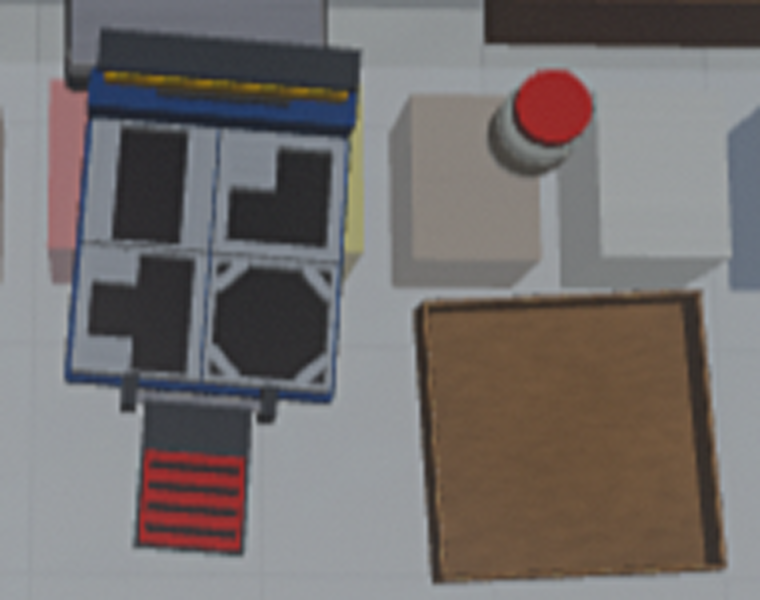

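Run:
```python
from h import *
im=env.grab_frame('top')
crop(im,130,190,90,60,8,'pics/t2a.png')
C=cam('top')
im2=env.grab_frame('side'); crop(im2,190,120,160,120,5,'pics/s2a.png')
def b(u,v,z,k=4,ox=240,oy=85): return back(C,((u+.5)/k-.5+ox,(v+.5)/k-.5+oy),z).round(4)
for n,p,z in [('nTL',(92,122),.038),('nTR',(352,137),.038),('nBL',(70,375),.038),('nBR',(330,390),.038),('mid',(208,252),.038)]: print(n,b(*p,z))
# tee outlet top centre
print('tee',b(96,377,.081,5,130,90),'armtips',b(62,350,.018,5,130,90),b(165,360,.018,5,130,90),b(80,440,.018,5,130,90))
print('carton rim', [b(*p,.040) for p in [(415,300),(700,290),(726,570),(435,582)]])
print('tread',[b(*p,z) for p,z in [((146,450),.0475),((247,455),.0475),((135,548),.061),((243,555),.061)]])
```

```text
nTL [0.7313 0.0165 0.038 ]
nTR [ 0.7218 -0.181   0.038 ]
nBL [0.5366 0.0307 0.038 ]
nBR [ 0.5273 -0.1624  0.038 ]
mid [ 0.6312 -0.0717  0.038 ]
tee [0.5653 0.3418 0.081 ] armtips [0.5939 0.3802 0.018 ] [0.5884 0.3177 0.018 ] [0.5388 0.3666 0.018 ]
carton rim [array([ 0.5957, -0.2264,  0.04  ]), array([ 0.6057, -0.4404,  0.04  ]), array([ 0.3967, -0.451 ,  0.04  ]), array([ 0.386 , -0.2375,  0.04  ])]
tread [array([ 0.48  , -0.0258,  0.0475]), array([ 0.477 , -0.0998,  0.0475]), array([ 0.4074, -0.018 ,  0.061 ]), array([ 0.4031, -0.0956,  0.061 ])]
```

View pics/t2a.png

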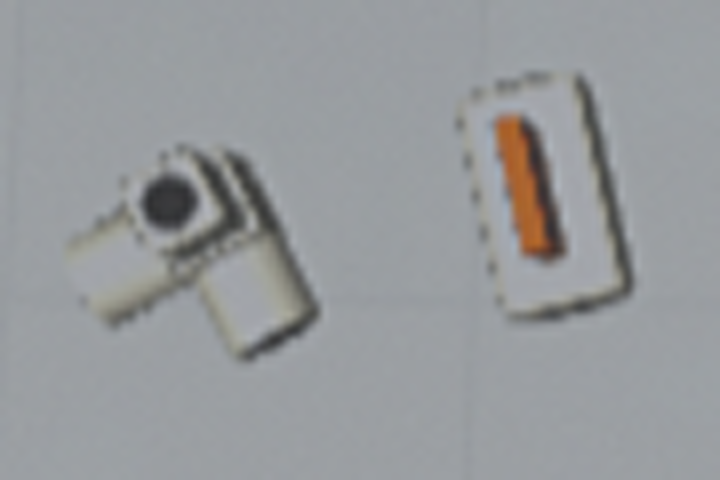

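View pics/s2a.png

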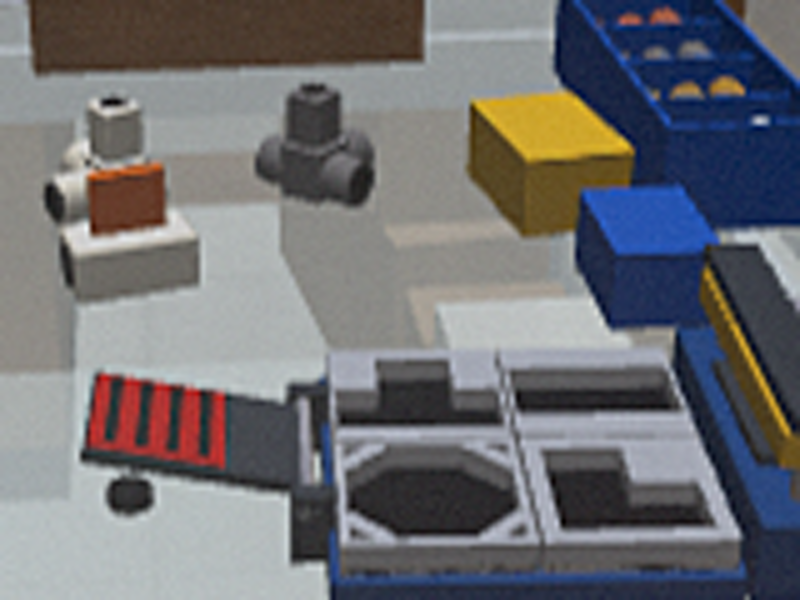

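```bash
cat > fit.py <<'E'
from h import *
from scipy.optimize import minimize
from scipy.spatial import ConvexHull
def box(x0,x1,y0,y1,z0,z1): return np.array([[x,y,z] for x in(x0,x1) for y in(y0,y1) for z in(z0,z1)],float)/1e3
def cyl(ax,L,r=18,zc=18):
    a=np.linspace(0,2*np.pi,25)[:-1];c,s=r*np.cos(a),r*np.sin(a);o=[]
    for t in (0,L):
        o.append(np.c_[t+0*c,c,zc+s] if ax=='x' else np.c_[c,t+0*c,zc+s])
    return np.vstack(o)/1e3
def disc(r,z0,z1):
    a=np.linspace(0,2*np.pi,41)[:-1];return np.vstack([np.c_[r*np.cos(a),r*np.sin(a),z+0*a] for z in(z0,z1)])/1e3
out=box(-15,15,-15,15,40,81);hub=box(-18,18,-18,18,0,42)
M={'corner':[hub,out,cyl('x',52),cyl('y',52)],'tee':[hub,out,cyl('x',42),cyl('x',-42),cyl('y',52)],
'valve':[box(-42,42,-23,23,0,40),box(-25,25,-5,5,40,82)],'flange':[disc(40,0,12),hub,out]}
S=4
def render(parts,C,p,roi):
    x,y,a,z=p; c,s=np.cos(a),np.sin(a);R=np.array([[c,-s,0],[s,c,0],[0,0,1]])
    x0,y0,w,h=roi;m=np.zeros((h*S,w*S),np.uint8)
    for q in parts:
        uv=proj(C,q@R.T+[x,y,z]);uv=((uv-[x0,y0]+.5)*S-.5)
        hl=cv2.convexHull(np.round(uv*16).astype(np.int32));cv2.fillConvexPoly(m,hl,1,shift=4)
    return cv2.resize(m.astype(np.float32),(w,h),interpolation=cv2.INTER_AREA)
def roi_of(m,pad=12):
    ys,xs=np.where(m);x0=max(xs.min()-pad,0);y0=max(ys.min()-pad,0)
    return x0,y0,min(xs.max()+pad,512)-x0,min(ys.max()+pad,384)-y0
def fit(name,views,p0,z=0.,yaws=None):
    V=[]
    for C,m in views:
        r=roi_of(m);x0,y0,w,h=r;V.append((C,m[y0:y0+h,x0:x0+w].astype(np.float32),r))
    def cost(p):
        J=0
        for C,m,r in V:
            q=render(M[name],C,(p[0]/100,p[1]/100,p[2]*.3,z),r)
            J+=1-np.minimum(q,m).sum()/np.maximum(q,m).sum()
        return J/len(V)
    best=None
    for a in (yaws if yaws is not None else np.arange(0,2*np.pi,np.pi/8)):
        r=minimize(cost,[p0[0]*100,p0[1]*100,a/.3],method='Nelder-Mead',options=dict(initial_simplex=np.array([[p0[0]*100,p0[1]*100,a/.3]]*4)+np.vstack([np.zeros(3),np.diag([1,1,.7])]),maxiter=120))
        if best is None or r.fun<best.fun: best=r
    return best.x[0]/100,best.x[1]/100,np.degrees(best.x[2]*.3)%360,best.fun
E
python3 - <<'E'
from fit import *
T=env.grab_frame('top');Sd=env.grab_frame('side')
G={'corner':(.49,.33),'tee':(.565,.34),'valve':(.5,.2)}
for n,g in G.items():
    V={}
    for c in('top','side'):
        d=env.trace(n,c)
        if d: V[c]=(cam(c),d[0]['mask']); print(n,c,d[0]['extent'],round(d[0]['confidence'],2))
    m=V['top'];ys,xs=np.where(m[1]);g=back(m[0],(xs.mean(),ys.mean()),.03)
    for k in (['top'],['top','side']):
        if all(q in V for q in k): print(n,k,np.round(fit(n,[V[q] for q in k],g),4))
E
```

```text
corner top [139.9, 208.9, 31.4, 26.2] 0.71
corner side [197.3, 139.6, 22.8, 25.7] 0.78
corner ['top'] [4.215000e-01 3.292000e-01 1.192295e+02 6.950000e-02]
corner ['top', 'side'] [  0.4217   0.3295 118.9412   0.2539]
tee top [140.4, 156.1, 28.4, 26.6] 0.92
tee side [239.0, 136.9, 24.9, 26.2] 0.81
tee ['top'] [5.67400e-01 3.40500e-01 3.18902e+02 1.88300e-01]
tee ['top', 'side'] [5.68100e-01 3.41000e-01 3.16757e+02 1.40300e-01]
valve top [189.8, 195.8, 17.8, 34.2] 0.98
valve side [201.8, 151.2, 27.0, 30.8] 0.91
valve ['top'] [ 0.4301  0.2042 13.5799  0.0927]
valve ['top', 'side'] [ 0.4317  0.2047 12.7601  0.1223]
```

```bash
cat > nest.py <<'E'
from fit import *
w=21/1e3;L=55/1e3;Q=45/1e3
o=43/1e3;k=o*np.tan(np.pi/8)
P={'corner':np.array([[-w,-w],[L,-w],[L,w],[w,w],[w,L],[-w,L]]),
'tee':np.array([[-Q,-w],[Q,-w],[Q,w],[w,w],[w,L],[-w,L],[-w,w],[-Q,w]]),
'valve':np.array([[-.045,-.026],[.045,-.026],[.045,.026],[-.045,.026]]),
'flange':np.array([[o,k],[k,o],[-k,o],[-o,k],[-o,-k],[-k,-o],[k,-o],[o,-k]])}
def poly(C,n,p,z,roi,S=4):
    x,y,a=p;c,s=np.cos(a),np.sin(a);X=P[n]@np.array([[c,s],[-s,c]])+[x,y]
    uv=proj(C,np.c_[X,np.full(len(X),z)]);x0,y0,ww,h=roi
    m=np.zeros((h*S,ww*S),np.uint8);cv2.fillPoly(m,[np.round(((uv-[x0,y0]+.5)*S-.5)*16).astype(np.int32)],1,shift=4);return m
def ren(C,n,p,roi):
    m=poly(C,n,p,.024,roi)&poly(C,n,p,.038,roi)
    return cv2.resize(m.astype(np.float32),(roi[2],roi[3]),interpolation=cv2.INTER_AREA)
def fitn(C,img,n,p0,lo=45,hi=120,pad=8):
    x,y,a=p0;X=proj(C,[[x,y,.024]])[0]
    big=(0,0,512,384);m=ren(C,n,p0,big);roi=roi_of(m>0,pad);x0,y0,ww,h=roi
    g=img[y0:y0+h,x0:x0+ww].max(2).astype(float);soft=np.clip((hi-g)/(hi-lo),0,1)
    reg=cv2.dilate((m[y0:y0+h,x0:x0+ww]>0).astype(np.uint8),np.ones((2*pad-7,2*pad-7)))
    soft=soft*reg
    def cost(p):
        q=ren(C,n,(p[0]/100,p[1]/100,p[2]),roi);return 1-np.minimum(q,soft).sum()/np.maximum(q,soft).sum()
    b=np.array([x*100,y*100,a])
    r=minimize(cost,b,method='Nelder-Mead',options=dict(initial_simplex=np.array([b]*4)+np.vstack([np.zeros(3),np.diag([.5,.5,.06])]),maxiter=200))
    return r.x[0]/100,r.x[1]/100,np.degrees(r.x[2]),r.fun
E
python3 - <<'E'
from nest import *
C=cam('top');T=env.grab_frame('top')
def b(u,v,z,k=4,ox=240,oy=85): return back(C,((u+.5)/k-.5+ox,(v+.5)/k-.5+oy),z)
a=np.radians(-4)
for n,u,q in [('valve',(150,185),a+0),('corner',(304,215),a+np.pi/2),('tee',(162,315),a+np.pi/2),('flange',(270,322),a)]:
    g=b(*u,.024)
    for q2 in ([q] if n in('valve','flange') else [q+i*np.pi/2 for i in range(4)]):
        print(n,g.round(3),np.round(fitn(C,T,n,(g[0],g[1],q2)),4))
E
```

```text
valve [ 0.686 -0.028  0.024] [ 0.6845 -0.0279 -3.41    0.1922]
corner [ 0.664 -0.146  0.024] [ 0.661  -0.1415 88.2521  0.4269]
corner [ 0.664 -0.146  0.024] [ 6.600000e-01 -1.295000e-01  1.763605e+02  5.501000e-01]
corner [ 0.664 -0.146  0.024] [ 6.607000e-01 -1.331000e-01  2.534934e+02  3.688000e-01]
corner [ 0.664 -0.146  0.024] [ 6.594000e-01 -1.417000e-01  3.557667e+02  1.241000e-01]
tee [ 0.586 -0.038  0.024] [ 5.88200e-01 -3.68000e-02  8.88935e+01  4.62700e-01]
tee [ 0.586 -0.038  0.024] [ 5.85500e-01 -3.79000e-02  1.75834e+02  4.38400e-01]
tee [ 0.586 -0.038  0.024] [ 5.771000e-01 -3.870000e-02  2.683008e+02  4.805000e-01]
tee [ 0.586 -0.038  0.024] [ 5.855000e-01 -3.800000e-02  3.558334e+02  1.859000e-01]
flange [ 0.581 -0.119  0.024] [ 0.5794 -0.1192 -4.7269  0.115 ]
```

```bash
cat > go.py <<'E'
from h import *
import sys
def st():
    s=env.sense();R=Ro.from_rotvec(s['orientation']).as_matrix()
    return s,np.degrees(np.arctan2(R[1,0],R[0,0])),R
def go(x,y,z,a=None):
    s,a0,R=st();d=np.array([x,y,z])-s['ee_pos'];t=R.T@d*1e3
    print('t=%.1f pos'%s['clock'],s['ee_pos'].round(4),'a=%.1f'%a0,'open %.4f'%s['opening'],'F',s['wrist_force'].round(1))
    print('tool mm before turn',t.round(1))
    if a is not None:
        th=(a0-a+180)%360-180;A=np.radians(a);print('yaw %.1f'%th,'tool mm after turn',np.round([1e3*(d[0]*np.cos(A)+d[1]*np.sin(A)),1e3*(d[0]*np.sin(A)-d[1]*np.cos(A)),-d[2]*1e3],1))
if __name__=='__main__': go(*map(float,sys.argv[1:]))
E
python3 -m creep '{"gripper":[0.2,0.2,0.2,0.2,0.2,0.2,0.2,0.2,0.2,0.2],"travel":[[-9,35,0],[-9,35,0],[-9,35,0],[-9,35,0],[-9,35,0],[-9,35,0],[-9,35,0],[-9,35,0],[-9,35,0],[-9,35,0]],"yaw":[0,0,0,0,0,0,0,0,0,0]}'
python3 go.py .568 .341 .25 48
```

```text
clock: 2.1
ee_pos: [0.5642, 0.3438, 0.2608]
orientation: [-2.672, -1.653, -0.0]
wrist_force: [-0.3, 1.1, -0.8]
opening: 0.0531
t=2.1 pos [0.5642 0.3438 0.2608] a=63.5 open 0.0531 F [-0.3  1.1 -0.8]
tool mm before turn [-0.8  4.6 10.8]
yaw 15.5 tool mm after turn [ 0.4  4.7 10.8]
```

```bash
python3 -m creep '{"gripper":[0.2,0.2,0.2,0.2,0.2,0.2,0.2,0.2,0.2,0.2],"travel":[[0,0,7],[0,0,7],[0,0,7],[0,0,7],[0,0,7],[0,0,7],[0,0,7],[0,0,7],[0,0,0],[0,0,0]],"yaw":[4,4,4,3.5,0,0,0,0,0,0]}'
cat > wf.py <<'E'
from fit import *
import sys,go
def wf(n,z=0.,g=None,yaws=None,sv=None):
    s=env.sense();C=cam('wrist',s);im=env.grab_frame('wrist')
    if sv: cv2.imwrite(sv,im)
    d=env.trace(n,'wrist')
    if not d: print(n,'not seen');return
    m=d[0]['mask'];ys,xs=np.where(m);g=g if g is not None else back(C,(xs.mean(),ys.mean()),.03+z)
    r=fit(n,[(C,m)],g,z,yaws);print(n,'conf %.2f'%d[0]['confidence'],d[0]['extent'],'fit',np.round(r,4));return r
if __name__=='__main__': wf(sys.argv[1],float(sys.argv[2]),sv=sys.argv[3])
E
python3 wf.py tee 0 pics/w1.png; python3 go.py .568 .341 .067 48
```

```text
clock: 3.1
ee_pos: [0.5632, 0.3448, 0.2047]
orientation: [2.87, 1.278, -0.0]
wrist_force: [0.2, 0.6, 0.4]
opening: 0.053
tee conf 0.86 [241.2, 128.2, 78.2, 97.4] fit [5.659000e-01 3.443000e-01 3.170662e+02 3.310000e-02]
t=3.2 pos [0.5635 0.3449 0.2051] a=48.0 open 0.0529 F [ 0.4 -0.5  1.3]
tool mm before turn [  0.    6.  138.1]
yaw -0.0 tool mm after turn [1.000e-01 6.000e+00 1.381e+02]
```

View pics/w1.png

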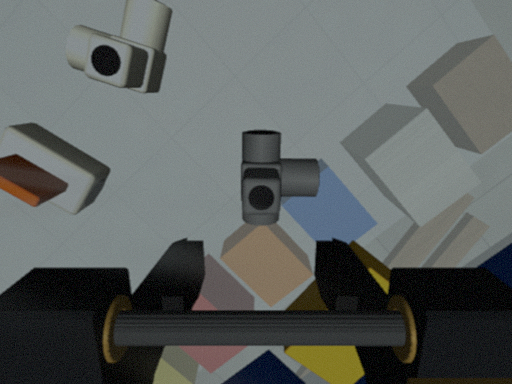

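```bash
python3 -m creep '{"gripper":[0.2,0.2,0.2,0.2,0.2,0.2,0.2,0.2,0.2,0.2],"travel":[[1.2,2.2,10],[0,0,14],[0,0,15],[0,0,15],[0,0,15],[0,0,15],[0,0,15],[0,0,15],[0,0,14],[0,0,10]],"yaw":[0.9,0,0,0,0,0,0,0,0,0]}'
python3 -m creep '{"gripper":[-1,-1,-1,-1,-1,-1,-1,-1,-1,-1],"travel":[[0,0,0],[0,0,0],[0,0,0],[0,0,0],[0,0,0],[0,0,-15],[0,0,-20],[0,0,-20],[0,0,-20],[0,0,-20]],"yaw":[0,0,0,0,0,0,0,0,0,0]}'
python3 go.py .5855 -.038 .16 86
```

```text
clock: 4.2
ee_pos: [0.5653, 0.344, 0.0652]
orientation: [2.88, 1.255, -0.002]
wrist_force: [-0.5, 0.2, -0.1]
opening: 0.0531
clock: 5.2
ee_pos: [0.5655, 0.3442, 0.1635]
orientation: [-2.88, -1.255, -0.001]
wrist_force: [-0.5, -0.1, -1.7]
opening: 0.0296
t=5.2 pos [0.5655 0.3442 0.1635] a=47.1 open 0.0296 F [-0.5 -0.1 -1.7]
tool mm before turn [-266.3  274.9    3.5]
yaw -38.9 tool mm after turn [-379.9   46.6    3.5]
```

```bash
python3 -m creep '{"gripper":[-1,-1,-1,-1,-1,-1,-1,-1,-1,-1],"travel":[[0,0,-38],[0,0,-38],[0,0,-38],[0,0,-38],[0,0,-34],[-33,15,0],[-33,15,0],[-33,15,0],[-33,15,0],[-33,15,0]],"yaw":[-7.8,-7.8,-7.8,-7.8,-7.7,0,0,0,0,0]}'
python3 -m creep '{"gripper":[-1,-1,-1,-1,-1,-1,-1,-1,-1,-1],"travel":[[-33,15,0],[-33,15,0],[-33,15,0],[-33,15,0],[-33,15,0],[-33,15,0],[-33,15,0],[0,0,0],[0,0,0],[0,0,0]],"yaw":[0,0,0,0,0,0,0,0,0,0]}'
python3 go.py .5855 -.038 .16 86
python3 - <<'E'
from nest import *
s=env.sense();C=cam('wrist',s);T=env.grab_frame('wrist');cv2.imwrite('pics/w2.png',T)
for n,p in {'valve':(.6845,-.0279),'corner':(.660,-.1417),'tee':(.5855,-.038),'flange':(.5794,-.1192)}.items():
    print(n,proj(C,[[*p,.024]])[0].round(),np.round(fitn(C,T,n,(p[0],p[1],np.radians(-4)),pad=12),4))
E
```

```text
clock: 6.2
ee_pos: [0.6289, 0.1727, 0.3488]
orientation: [2.298, 2.142, 0.0]
wrist_force: [0.1, -0.1, -0.5]
opening: 0.0295
clock: 7.2
ee_pos: [0.7172, -0.0616, 0.3482]
orientation: [-2.295, -2.144, -0.001]
wrist_force: [-0.5, -0.1, -1.6]
opening: 0.0295
t=7.2 pos [ 0.7172 -0.0616  0.3482] a=86.1 open 0.0295 F [-0.5 -0.1 -1.6]
tool mm before turn [  14.3 -133.   188.2]
yaw 0.1 tool mm after turn [  14.4 -133.   188.2]
valve [284. 122.] [ 0.6849 -0.0259 -3.8788  0.1438]
corner [194. 109.] [ 0.6591 -0.1416 -4.0611  0.0226]
tee [271.  40.] [ 0.5837 -0.0356 -4.0871  0.062 ]
flange [204.  39.] [ 0.5779 -0.1186 -4.0497  0.0451]
```

View pics/w2.png

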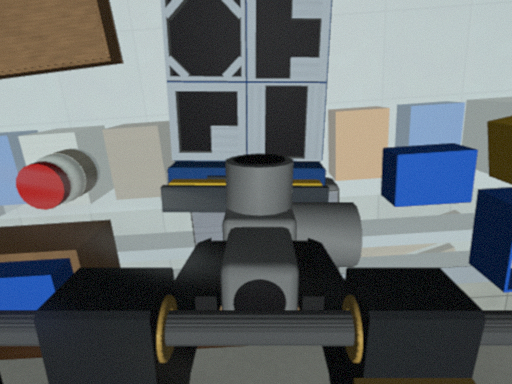

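```bash
python3 -m creep '{"gripper":[-1,-1,-1,-1,-1,-1,-1,-1,-1,-1],"travel":[[4,-33,0],[4,-34,10],[4,-34,20],[4.5,-34,30],[0,0,38],[0,0,38],[0,0,38],[0,0,30],[0,0,14],[0,0,0]],"yaw":[0.15,0,0,0,0,0,0,0,0,0]}'
python3 go.py .5837 -.0356 .089 85.93
```

```text
clock: 8.25
ee_pos: [0.5829, -0.0361, 0.1285]
orientation: [-2.297, -2.139, 0.003]
wrist_force: [0.4, -0.4, -1.9]
opening: 0.03
t=8.2 pos [ 0.5829 -0.0361  0.1285] a=85.9 open 0.0300 F [ 0.4 -0.4 -1.9]
tool mm before turn [ 0.6  0.9 39.5]
yaw -0.0 tool mm after turn [ 0.6  0.7 39.5]
```

```bash
python3 -m creep '{"gripper":[-1,-1,-1,-1,-1,-1,-1,-1,-1,-1],"travel":[[0.5,0.6,4],[0,0,4],[0,0,4],[0,0,4],[0,0,4],[0,0,4],[0,0,4],[0,0,4],[0,0,4],[0,0,2]],"yaw":[0,0,0,0,0,0,0,0,0,0]}'
python3 go.py .5837 -.0356 .089 85.93
python3 - <<'E'
from h import *
cv2.imwrite('pics/w3.png',env.grab_frame('wrist'))
im=env.grab_frame('side'); crop(im,190,120,160,120,5,'pics/s3.png')
E
```

```text
clock: 9.25
ee_pos: [0.5845, -0.0368, 0.0914]
orientation: [-2.3, -2.139, 0.001]
wrist_force: [-5.5, 1.2, 19.5]
opening: 0.0297
t=9.2 pos [ 0.5845 -0.0368  0.0914] a=85.8 open 0.0297 F [-5.5  1.2 19.5]
tool mm before turn [ 1.1 -0.8  2.4]
yaw -0.1 tool mm after turn [ 1.1 -0.8  2.4]
```

View pics/s3.png

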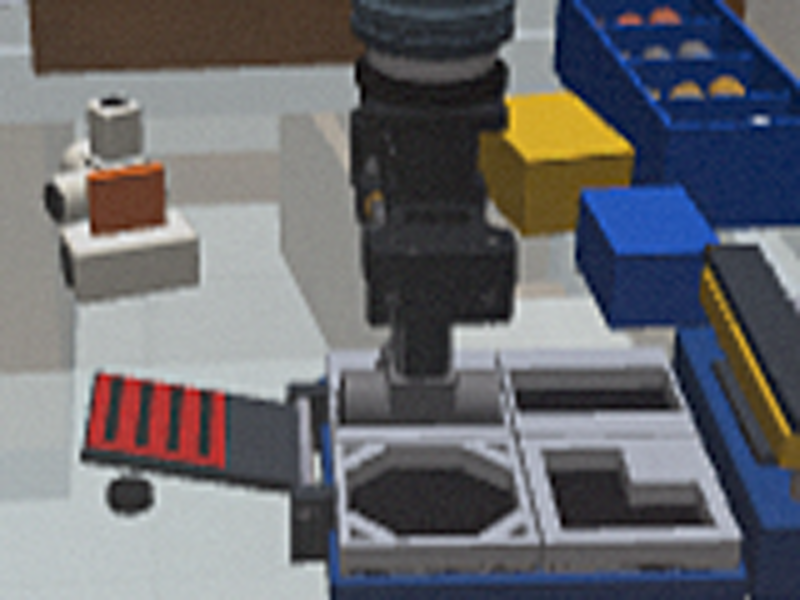

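```bash
python3 -m creep '{"gripper":[0.1,0.1,0.1,0.1,0.1,0.1,0.1,0.1,0.1,0.1],"travel":[[0,0,0],[0,0,0],[0,0,0],[0,0,-15],[0,0,-20],[0,0,-30],[0,0,-30],[0,0,-30],[0,0,-30],[0,0,-30]],"yaw":[0,0,0,0,0,0,0,0,0,0]}'
python3 go.py .4215 .3292 .2 29
python3 - <<'E'
from h import *
cv2.imwrite('pics/w4.png',env.grab_frame('wrist'))
im=env.grab_frame('side'); crop(im,190,120,160,120,5,'pics/s4.png')
E
python3 wf.py tee .024 pics/w4.png
```

```text
clock: 10.35
ee_pos: [0.5845, -0.0368, 0.2793]
orientation: [2.3, 2.139, 0.001]
wrist_force: [0.2, 0.1, -0.4]
opening: 0.0485
t=10.3 pos [ 0.5845 -0.0368  0.2793] a=85.8 open 0.0485 F [ 0.2  0.1 -0.4]
tool mm before turn [ 353.2 -189.3   79.1]
yaw 56.8 tool mm after turn [  34.9 -399.1   79.3]
tee conf 0.65 [242.6, 120.4, 68.2, 79.6] fit [ 5.872000e-01 -3.630000e-02  3.549932e+02  2.480000e-02]
```

View pics/s4.png

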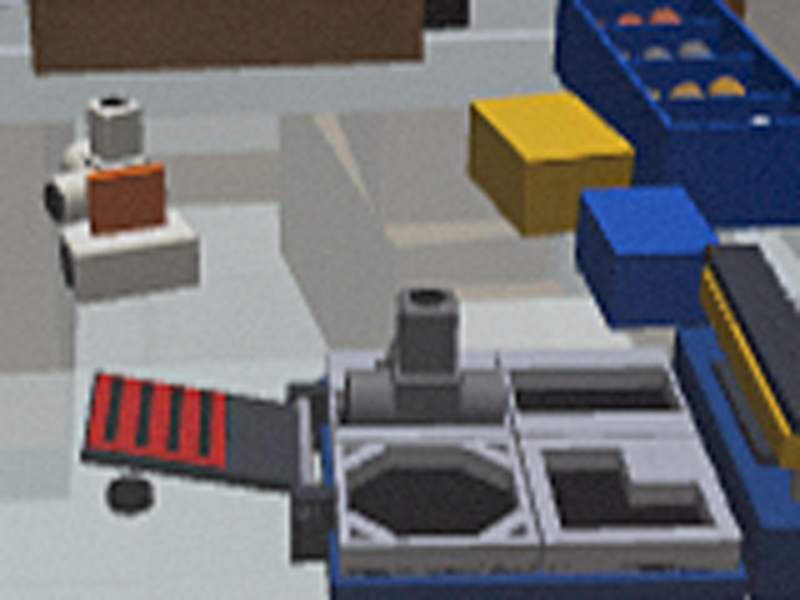

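View pics/w4.png

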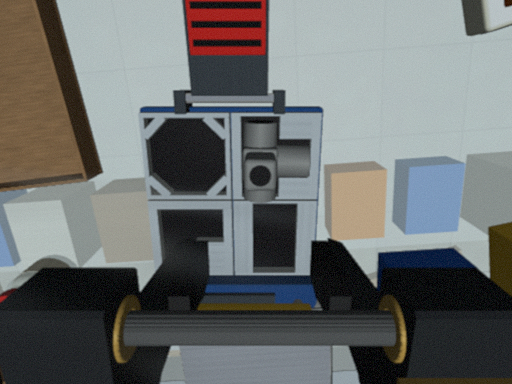

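```bash
cat >> fit.py <<'E'
def clipz(q,z0=.014):
    q=q.copy();q[:,2]=np.maximum(q[:,2],z0)
    # keep points; for cylinders, drop below-plane ones and add chord
    return q
def ccyl(ax,L,r=18,zc=18,z0=14):
    a0=np.arcsin((z0-zc)/r);a=np.linspace(a0,np.pi-a0,24);c,s=r*np.cos(a),r*np.sin(a);o=[]
    for t in(0,L): o.append(np.c_[t+0*c,c,zc+s] if ax=='x' else np.c_[c,t+0*c,zc+s])
    return np.vstack(o)/1e3
hubc=box(-18,18,-18,18,14,42)
M['corner_n']=[hubc,out,ccyl('x',52),ccyl('y',52)];M['tee_n']=[hubc,out,ccyl('x',42),ccyl('x',-42),ccyl('y',52)]
M['valve_n']=[box(-42,42,-23,23,14,40),box(-25,25,-5,5,40,82)]
E
cat > chk.py <<'E'
from fit import *
import sys
n=sys.argv[1];x,y=map(float,sys.argv[2:4]);cams=sys.argv[4].split(',')
V=[]
for c in cams:
    C=cam(c);env.grab_frame(c);d=env.trace(n,c)
    if d: V.append((c,C,d[0]['mask']));print(c,d[0]['extent'],round(d[0]['confidence'],2))
a=np.radians(-4.07)
for z in (.018,.024,.03,.036):
    for c,C,m in V: print(c,'z',z,np.round(fit(n+'_n',[(C,m)],(x,y),z,[a]),4))
    if len(V)>1: print('both',z,np.round(fit(n+'_n',[v[1:] for v in V],(x,y),z,[a]),4))
E
python3 chk.py tee .5837 -.0356 wrist,side
python3 - <<'E'
from nest import *
s=env.sense();C=cam('wrist',s);T=env.grab_frame('wrist')
for n,p in {'flange':(.5794,-.1192)}.items():
    print(n,np.round(fitn(C,T,n,(p[0],p[1],np.radians(-4)),pad=12),4))
E
```

```text
wrist [242.2, 125.9, 68.2, 81.2] 0.62
side [258.4, 179.6, 30.5, 28.7] 0.58
wrist z 0.018 [ 5.883000e-01 -3.640000e-02  3.550304e+02  3.550000e-02]
side z 0.018 [ 5.907000e-01 -2.860000e-02  3.582186e+02  6.980000e-02]
both 0.018 [ 5.891000e-01 -3.590000e-02  3.562175e+02  1.108000e-01]
wrist z 0.024 [ 5.867000e-01 -3.630000e-02  3.547533e+02  3.730000e-02]
side z 0.024 [ 5.887000e-01 -3.870000e-02  3.567012e+02  7.000000e-02]
both 0.024 [ 5.881000e-01 -3.670000e-02  3.562641e+02  7.620000e-02]
wrist z 0.03 [ 5.850000e-01 -3.670000e-02  3.547957e+02  5.350000e-02]
side z 0.03 [ 5.869000e-01 -4.910000e-02  3.550857e+02  7.250000e-02]
both 0.03 [ 5.864000e-01 -3.730000e-02  3.548103e+02  1.512000e-01]
wrist z 0.036 [ 5.839000e-01 -3.640000e-02  3.543006e+02  7.770000e-02]
side z 0.036 [ 5.854000e-01 -5.850000e-02  3.559376e+02  8.050000e-02]
both 0.036 [ 5.854000e-01 -3.770000e-02  3.554125e+02  2.363000e-01]
flange [ 0.5794 -0.118  -4.4085  0.0828]
```

```bash
python3 -m creep '{"gripper":[0.2,0.2,0.2,0.2,0.2,0.2,0.2,0.2,0.2,0.2],"travel":[[35,-19,0],[35,-19,0],[35,-19,0],[35,-19,0],[35,-19,0],[35,-19,0],[35,-19,0],[35,-19,0],[35,-19,0],[35,-19,0]],"yaw":[0,0,0,0,0,0,0,0,0,0]}'
python3 -m creep '{"gripper":[0.2,0.2,0.2,0.2,0.2,0.2,0.2,0.2,0.2,0.2],"travel":[[0,0,10],[0,0,10],[0,0,10],[0,0,10],[0,0,10],[0,0,10],[0,0,10],[0,0,0],[0,0,0],[0,0,0]],"yaw":[8.2,8.2,8.2,8.2,8,8,8,0,0,0]}'
python3 wf.py corner 0 pics/w5.png
python3 go.py .4215 .3292 .067 29
```

```text
clock: 11.8
ee_pos: [0.4195, 0.3272, 0.2762]
orientation: [2.301, 2.139, -0.002]
wrist_force: [0.3, -0.1, -0.1]
opening: 0.0528
clock: 12.8
ee_pos: [0.4207, 0.3263, 0.207]
orientation: [-3.04, -0.792, -0.001]
wrist_force: [-0.2, 0.9, 0.6]
opening: 0.0527
corner conf 0.81 [208.5, 111.1, 74.2, 98.1] fit [4.230000e-01 3.314000e-01 1.209887e+02 5.920000e-02]
t=12.9 pos [0.4208 0.3263 0.2072] a=29.1 open 0.0528 F [ 0.1 -0.5  0. ]
tool mm before turn [  1.9  -2.2 140.2]
yaw 0.1 tool mm after turn [  2.   -2.3 140.2]
```

View pics/w5.png

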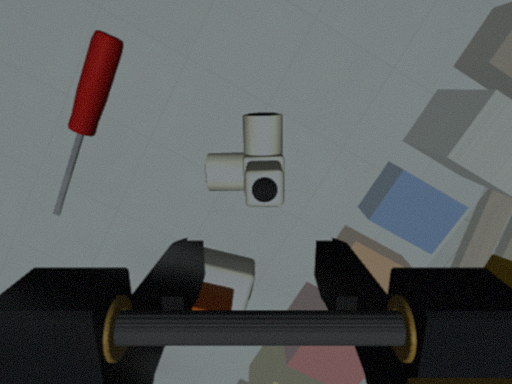

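Run:
```python
from h import *
import go
C=cam('wrist');print(back(C,(264,189),.081).round(4), back(C,(265.5,182.5),.081))
go.go(.4232,.3305,.066,29.8)
```

```text
[0.4227 0.331  0.081 ] [0.42121058 0.33602914 0.081     ]
t=12.9 pos [0.4208 0.3263 0.2072] a=29.1 open 0.0528 F [ 0.1 -0.5  0. ]
tool mm before turn [  4.   -2.5 141.2]
yaw -0.7 tool mm after turn [  4.2  -2.5 141.2]
```

```bash
python3 -m creep '{"gripper":[0.2,0.2,0.2,0.2,0.2,0.2,0.2,0.2,0.2,0.2],"travel":[[4,-2.7,12],[0,0,14],[0,0,15],[0,0,16],[0,0,16],[0,0,16],[0,0,16],[0,0,16],[0,0,12],[0,0,8]],"yaw":[-0.7,0,0,0,0,0,0,0,0,0]}'
python3 -m creep '{"gripper":[-1,-1,-1,-1,-1,-1,-1,-1,-1,-1],"travel":[[0,0,0],[0,0,0],[0,0,0],[0,0,0],[0,0,0],[0,0,0],[0,0,-5],[0,0,-30],[0,0,-30],[0,0,-35]],"yaw":[0,0,0,0,0,0,0,0,0,0]}'
python3 go.py .6591 -.1416 .2 -94.07; python3 wf.py corner .1 pics/w6.png
```

```text
clock: 13.9
ee_pos: [0.4224, 0.3303, 0.0644]
orientation: [3.036, 0.807, -0.002]
wrist_force: [0.2, 0.1, 0.6]
opening: 0.0526
clock: 14.9
ee_pos: [0.422, 0.3298, 0.1663]
orientation: [3.035, 0.806, -0.003]
wrist_force: [1.1, 0.6, -0.5]
opening: 0.0298
t=14.9 pos [0.422  0.3298 0.1663] a=29.7 open 0.0298 F [ 1.1  0.6 -0.5]
tool mm before turn [-28.  526.9 -33.4]
yaw 123.8 tool mm after turn [ 453.4 -269.9  -33.7]
corner conf 0.62 [154.9, 134.2, 144.8, 176.8] fit [  0.422    0.33   120.5543   0.125 ]
```

View pics/w6.png

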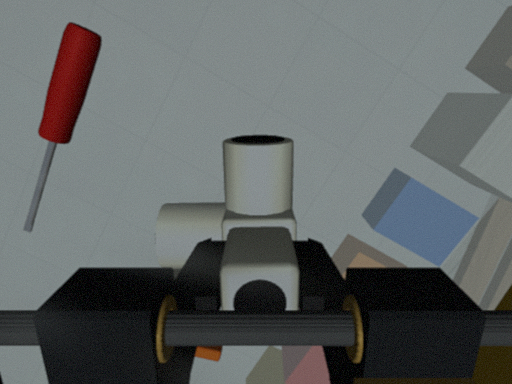

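```bash
python3 -m creep '{"gripper":[-1,-1,-1,-1,-1,-1,-1,-1,-1,-1],"travel":[[0,0,-7],[0,0,-7],[0,0,-7],[0,0,-7],[0,0,-7],[0,0,-7],[0,0,-7],[0,0,-7],[0,0,-7],[0,0,0]],"yaw":[8.3,8.3,8.3,8.3,8.3,8.3,8.3,8.3,8.3,8.3]}'
python3 -m creep '{"gripper":[-1,-1,-1,-1,-1,-1,-1,-1,-1,-1],"travel":[[0,0,0],[0,0,0],[0,0,0],[0,0,0],[0,0,0],[37.8,-22.5,0],[37.8,-22.5,0],[37.8,-22.5,0],[37.8,-22.5,0],[37.8,-22.5,0]],"yaw":[8.2,8.2,8.2,8.1,8.1,0,0,0,0,0]}'
python3 go.py .6591 -.1416 .13 -94.07
```

```text
clock: 16.0
ee_pos: [0.4227, 0.3304, 0.2288]
orientation: [-2.804, 1.416, -0.0]
wrist_force: [-0.0, 0.4, -1.0]
opening: 0.0296
clock: 17.0
ee_pos: [0.5215, 0.1323, 0.2281]
orientation: [2.141, -2.298, -0.001]
wrist_force: [0.0, -0.1, -1.1]
opening: 0.0298
t=17.0 pos [0.5215 0.1323 0.2281] a=-94.0 open 0.0298 F [ 0.  -0.1 -1.1]
tool mm before turn [ 263.5 -156.7   98. ]
yaw 0.0 tool mm after turn [ 263.5 -156.7   98.1]
```

```bash
python3 -m creep '{"gripper":[-1,-1,-1,-1,-1,-1,-1,-1,-1,-1],"travel":[[37.6,-22.4,0],[37.6,-22.4,0],[37.6,-22.4,0],[37.6,-22.4,0],[37.6,-22.4,0],[37.6,-22.4,0],[37.9,-22.3,0],[0,0,25],[0,0,30],[0,0,25]],"yaw":[0,0,0,0,0,0,0,0,0,0]}'
python3 -m creep '{"gripper":[-1,-1,-1,-1,-1,-1,-1,-1,-1,-1],"travel":[[0,0,16],[0,0,2],[0,0,0],[0,0,0],[0,0,0],[0,0,0],[0,0,0],[0,0,0],[0,0,0],[0,0,0]],"yaw":[0,0,0,0,0,0,0,0,0,0]}'
python3 go.py .6591 -.1416 .0884 -94.07
```

```text
clock: 18.0
ee_pos: [0.6582, -0.1401, 0.1462]
orientation: [2.14, -2.299, -0.003]
wrist_force: [-0.7, 0.7, -2.2]
opening: 0.03
clock: 19.0
ee_pos: [0.6592, -0.14, 0.1307]
orientation: [2.141, -2.299, -0.0]
wrist_force: [-0.3, -0.6, -1.2]
opening: 0.0298
t=19.0 pos [ 0.6592 -0.14    0.1307] a=-94.1 open 0.0298 F [-0.3 -0.6 -1.2]
tool mm before turn [ 1.6 -0.  42.3]
yaw 0.0 tool mm after turn [ 1.6 -0.  42.3]
```

```bash
python3 -m creep '{"gripper":[-1,-1,-1,-1,-1,-1,-1,-1,-1,-1],"travel":[[1.5,0,4],[0,0,5],[0,0,5],[0,0,5],[0,0,5],[0,0,4],[0,0,4],[0,0,4],[0,0,3],[0,0,2]],"yaw":[0,0,0,0,0,0,0,0,0,0]}'
python3 go.py .6591 -.1416 .0884 -94.07
python3 - <<'E'
from h import *
im=env.grab_frame('side'); crop(im,190,120,160,120,5,'pics/s5.png')
E
```

```text
clock: 20.0
ee_pos: [0.6591, -0.1415, 0.0903]
orientation: [-2.141, 2.299, 0.001]
wrist_force: [-6.5, 2.0, 17.1]
opening: 0.03
t=20.0 pos [ 0.6591 -0.1415  0.0903] a=-94.1 open 0.0300 F [-6.5  2.  17.1]
tool mm before turn [ 0.1 -0.   1.9]
yaw 0.0 tool mm after turn [ 0.1 -0.   1.9]
```

View pics/s5.png

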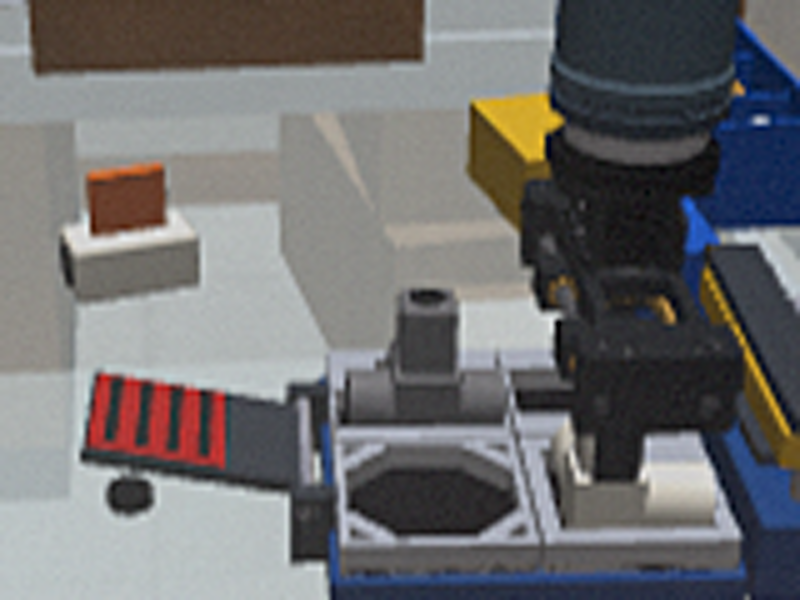

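```bash
python3 -m creep '{"gripper":[0.1,0.1,0.1,0.1,0.1,0.1,0.1,0.1,0.1,0.1],"travel":[[0,0,0],[0,0,0],[0,0,0],[0,0,-15],[0,0,-20],[0,0,-30],[0,0,-30],[0,0,-30],[0,0,-30],[0,0,0]],"yaw":[0,0,0,0,0,0,0,0,0,0]}'
python3 go.py .4317 .2080 .25 103
python3 - <<'E'
from h import *
cv2.imwrite('pics/w7.png',env.grab_frame('wrist'))
im=env.grab_frame('side'); crop(im,190,120,160,120,5,'pics/s7.png')
E
python3 chk.py corner .6591 -.1416 wrist,side | grep -v "z 0.036"
```

```text
clock: 21.05
ee_pos: [0.6614, -0.1428, 0.2507]
orientation: [-2.137, 2.296, -0.011]
wrist_force: [0.6, -0.6, 0.6]
opening: 0.0486
t=21.1 pos [ 0.6614 -0.1428  0.2507] a=-94.1 open 0.0486 F [ 0.6 -0.6  0.6]
tool mm before turn [-333.5  254.1   -1.9]
yaw 162.9 tool mm after turn [ 393.5 -144.9    0.7]
wrist [204.8, 114.3, 73.0, 91.3] 0.97
side [298.7, 196.9, 34.9, 32.2] 0.62
wrist z 0.018 [ 6.598000e-01 -1.421000e-01  3.572412e+02  3.230000e-02]
side z 0.018 [ 6.649000e-01 -1.331000e-01  3.556547e+02  4.970000e-02]
both 0.018 [ 6.605000e-01 -1.420000e-01  3.577115e+02  1.279000e-01]
wrist z 0.024 [ 6.609000e-01 -1.423000e-01  3.569304e+02  3.720000e-02]
side z 0.024 [ 6.620000e-01 -1.408000e-01  3.539927e+02  4.870000e-02]
both 0.024 [ 6.614000e-01 -1.422000e-01  3.568157e+02  5.420000e-02]
wrist z 0.03 [ 6.625000e-01 -1.428000e-01  3.569862e+02  6.720000e-02]
side z 0.03 [ 6.59500e-01 -1.49100e-01  3.53285e+02  5.90000e-02]
both 0.03 [ 6.612000e-01 -1.428000e-01  3.558402e+02  1.303000e-01]
both 0.036 [ 6.616000e-01 -1.428000e-01  3.552619e+02  2.240000e-01]
```

View pics/s7.png

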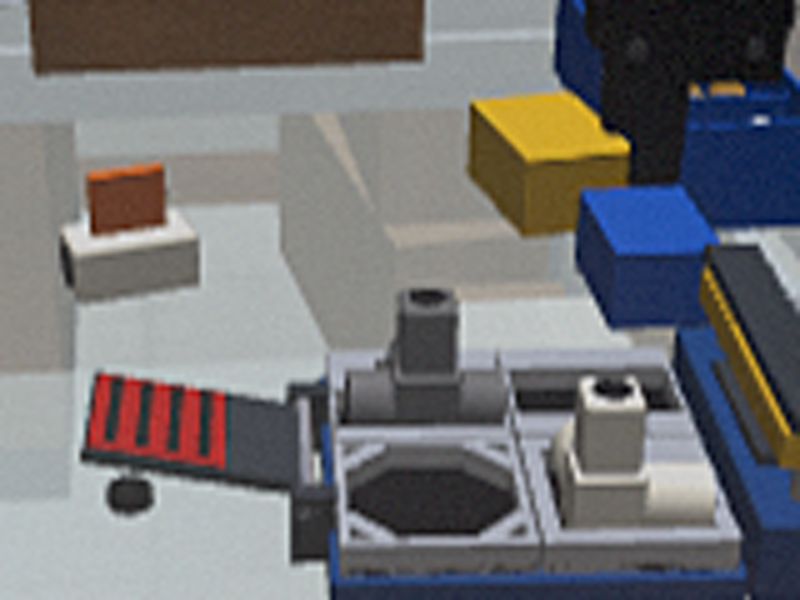

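View pics/w7.png

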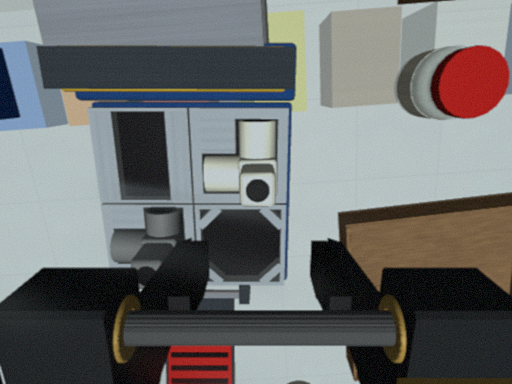

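```bash
python3 - <<'E'
from nest import *
s=env.sense();C=cam('wrist',s);T=env.grab_frame('wrist')
for lo,hi in((45,120),(30,70),(30,50)): print(np.round(fitn(C,T,'valve',(.6845,-.026,np.radians(-4)),lo,hi,pad=12),4))
E
python3 go.py .4317 .2060 .25 -77
python3 -m creep '{"gripper":[0.2,0.2,0.2,0.2,0.2,0.2,0.2,0.2,0.2,0.2],"travel":[[-33,25,0],[-33,25,0],[-33,25,0],[-33,25,0],[-33,25,0],[-33,25,0],[-33,25,0],[-33,25,0],[-33,25,0],[-33,25,0]],"yaw":[0,0,0,0,0,0,0,0,0,0]}'
python3 -m creep '{"gripper":[0,0,0,0,0,0,0,0,0,0],"travel":[[0,0,10],[0,0,10],[0,0,10],[0,0,10],[0,0,10],[0,0,0],[0,0,0],[0,0,0],[0,0,0],[0,0,0]],"yaw":[-6,-6,-5,0,0,0,0,0,0,0]}'
python3 wf.py valve 0 pics/w8.png
python3 go.py .4317 .2060 .067 -77
```

```text
[ 0.6833 -0.026  -4.1812  0.1121]
[ 0.6831 -0.0256 -4.2509  0.181 ]
[ 0.6832 -0.0261 -3.3812  0.2901]
t=21.4 pos [ 0.6585 -0.1413  0.2436] a=-94.1 open 0.0486 F [ 0.2 -0.1 -1.1]
tool mm before turn [-330.3  250.9   -5.8]
yaw -17.1 tool mm after turn [-389.4  142.9   -6.4]
clock: 22.4
ee_pos: [0.4318, 0.2065, 0.2444]
orientation: [2.141, -2.299, 0.0]
wrist_force: [0.4, 0.3, -0.2]
opening: 0.0532
clock: 23.4
ee_pos: [0.4333, 0.2055, 0.195]
orientation: [-2.457, 1.957, -0.0]
wrist_force: [-0.2, -0.3, 0.3]
opening: 0.0438
valve conf 0.93 [227.6, 133.7, 54.3, 100.4] fit [4.308000e-01 2.065000e-01 1.941724e+02 6.050000e-02]
t=23.5 pos [0.4332 0.2055 0.1949] a=-77.1 open 0.0439 F [0.9 0.3 0.3]
tool mm before turn [ -0.8   1.4 127.9]
yaw -0.1 tool mm after turn [ -0.9   1.3 127.9]
```

View pics/w8.png

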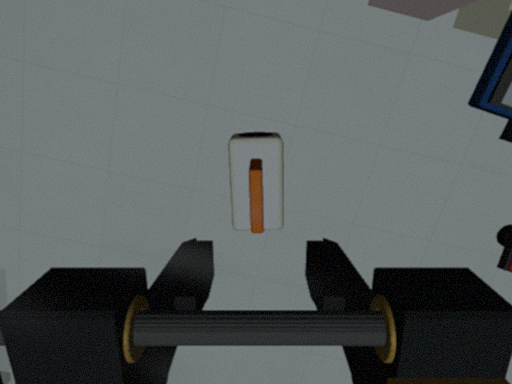

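Run:
```python
from h import *
import go
C=cam('wrist');im=env.grab_frame('wrist');hsv=cv2.cvtColor(im,cv2.COLOR_BGR2HSV)
m=((hsv[...,0]<20)&(hsv[...,1]>150)&(hsv[...,2]>120)).astype(np.uint8);m[:120]=0;m[240:]=0;m[:,:220]=0;m[:,300:]=0
r=cv2.minAreaRect(np.argwhere(m)[:,::-1].astype(np.float32));print(r,m.sum(),back(C,r[0],.082).round(4))
b=cv2.boxPoints(r);i=np.argsort(b[:,1]);p=back(C,b[i[:2]].mean(0),.082);q=back(C,b[i[2:]].mean(0),.082)
print(p,q,np.linalg.norm(p-q),np.degrees(np.arctan2(*(p-q)[[1,0]])))
go.go(.4308,.2065,.066,-76)
```

```text
((255.65701293945312, 201.49549865722656), (59.17584991455078, 8.368013381958008), 88.36341857910156) 190 [0.4313 0.2071 0.082 ]
[0.45289836 0.212607   0.082     ] [0.40858636 0.20128829 0.082     ] 0.04573474231589092 14.328800007412191
t=23.6 pos [0.4332 0.2055 0.1949] a=-77.1 open 0.0440 F [ 0.6 -0.8  0.4]
tool mm before turn [ -1.5   2.1 128.9]
yaw -1.1 tool mm after turn [ -1.6   2.  128.9]
```

Yaw 14.2 agrees (a = −75.8).

```bash
python3 -m creep '{"gripper":[0,0,0,0,0,0,0,0,0,0],"travel":[[-1.7,2,10],[0,0,13],[0,0,14],[0,0,14],[0,0,14],[0,0,14],[0,0,14],[0,0,14],[0,0,12],[0,0,9]],"yaw":[-1.3,0,0,0,0,0,0,0,0,0]}'
python3 -m creep '{"gripper":[-1,-1,-1,-1,-1,-1,-1,-1,-1,-1],"travel":[[0,0,0],[0,0,0],[0,0,0],[0,0,0],[0,0,0],[0,0,0],[0,0,0],[0,0,-5],[0,0,-30],[0,0,-35]],"yaw":[0,0,0,0,0,0,0,0,0,0]}'
python3 go.py .6833 -.0258 .2 -94.07; python3 wf.py valve .07 pics/w9.png
```

```text
clock: 24.55
ee_pos: [0.4305, 0.2064, 0.0655]
orientation: [2.479, -1.929, -0.0]
wrist_force: [0.8, 0.0, 0.1]
opening: 0.0442
clock: 25.55
ee_pos: [0.4297, 0.2057, 0.1367]
orientation: [2.476, -1.927, -0.001]
wrist_force: [0.3, 1.6, -1.2]
opening: 0.0097
t=25.6 pos [0.4297 0.2057 0.1367] a=-75.8 open 0.0097 F [ 0.3  1.6 -1.2]
tool mm before turn [ 286.8 -188.8  -63.4]
yaw 18.3 tool mm after turn [ 212.9 -269.4  -63.3]
valve not seen
```

View pics/w9.png

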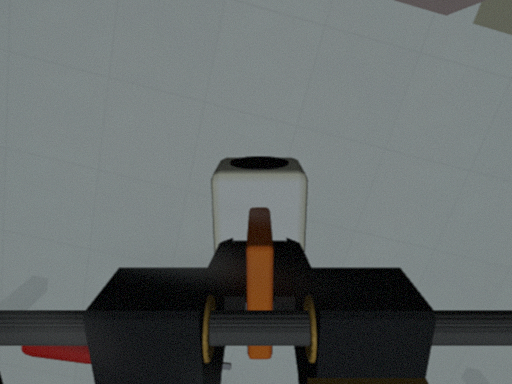

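```bash
python3 - <<'E'
from h import *
C=cam('side');T=cam('top')
# crosshead black top near-left & right corners: side px ; top px
from scipy.optimize import least_squares
def tri(us,ut):
    f=lambda X:np.r_[proj(C,X)[0]-us,proj(T,X)[0]-ut]
    r=least_squares(f,[.75,-.08,.1]);return r.x.round(3),np.abs(r.fun).max().round(1)
q=lambda u,v,k,ox,oy:((u+.5)/k-.5+ox,(v+.5)/k-.5+oy)
# front-left top corner (robot's left, y+): side s7 (705,247); top t1b (97,66)
print(tri(q(705,247,5,190,120),q(97,66,4,240,85)))
# far side right corner in top (355,82) ; side ( 800+,...) full pic approx (353,212)
print(tri((353,212),q(357,84,4,240,85)))
E
python3 go.py .6833 -.0258 .2 -94.07
```

```text
(array([0.753, 0.013, 0.104]), np.float64(0.3))
(array([ 0.751, -0.179,  0.083]), np.float64(0.9))
t=25.6 pos [0.4329 0.2073 0.14  ] a=-75.8 open 0.0097 F [ 1.5 -0.1 -2.1]
tool mm before turn [ 287.3 -185.9  -59.5]
yaw 18.3 tool mm after turn [ 214.7 -266.3  -60. ]
```

```bash
python3 -m creep '{"gripper":[-1,-1,-1,-1,-1,-1,-1,-1,-1,-1],"travel":[[0,0,-20],[0,0,-20],[0,0,-20],[23.9,-29.6,0],[23.9,-29.6,0],[23.9,-29.6,0],[23.9,-29.6,0],[23.9,-29.6,0],[23.9,-29.6,0],[23.9,-29.6,0]],"yaw":[6.1,6.1,6.1,0,0,0,0,0,0,0]}'
python3 -m creep '{"gripper":[-1,-1,-1,-1,-1,-1,-1,-1,-1,-1],"travel":[[23.9,-29.6,0],[23.9,-29.6,0],[0,0,20],[0,0,30],[0,0,18],[0,0,0],[0,0,0],[0,0,0],[0,0,0],[0,0,0]],"yaw":[0,0,0,0,0,0,0,0,0,0]}'
python3 go.py .6833 -.0258 .0895 -94.07
```

```text
clock: 26.65
ee_pos: [0.6259, 0.0239, 0.1955]
orientation: [2.14, -2.298, -0.002]
wrist_force: [0.2, 1.7, -1.7]
opening: 0.0096
clock: 27.65
ee_pos: [0.6818, -0.0268, 0.1298]
orientation: [-2.141, 2.298, -0.002]
wrist_force: [0.4, -0.2, -0.6]
opening: 0.0098
t=27.6 pos [ 0.6818 -0.0268  0.1298] a=-94.1 open 0.0098 F [ 0.4 -0.2 -0.6]
tool mm before turn [-1.  -1.3 40.3]
yaw 0.0 tool mm after turn [-1.1 -1.4 40.3]
```

```bash
python3 -m creep '{"gripper":[-1,-1,-1,-1,-1,-1,-1,-1,-1,-1],"travel":[[-1,-1.4,4],[0,0,5],[0,0,5],[0,0,5],[0,0,4],[0,0,4],[0,0,4],[0,0,4],[0,0,3],[0,0,1.5]],"yaw":[0,0,0,0,0,0,0,0,0,0]}'
python3 go.py .6833 -.0258 .0895 -94.07
python3 - <<'E'
from h import *
im=env.grab_frame('side'); crop(im,190,120,160,120,5,'pics/s9.png')
E
```

```text
clock: 28.65
ee_pos: [0.6827, -0.0258, 0.091]
orientation: [-2.141, 2.298, 0.002]
wrist_force: [-10.2, 2.6, 22.1]
opening: 0.0095
t=28.6 pos [ 0.6827 -0.0258  0.091 ] a=-94.1 open 0.0095 F [-10.2   2.6  22.1]
tool mm before turn [-0.1 -0.6  1.5]
yaw 0.0 tool mm after turn [-0.1 -0.6  1.5]
```

View pics/s9.png

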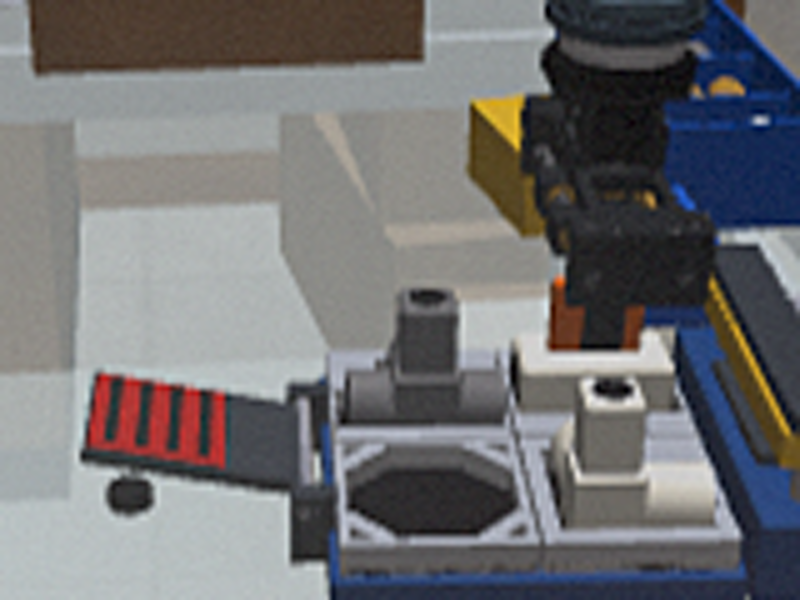

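```bash
python3 -m creep '{"gripper":[-0.4,-0.4,-0.4,-0.4,-0.4,-0.4,-0.4,-0.4,-0.4,-0.4],"travel":[[0,0,0],[0,0,0],[0,0,0],[0,0,-15],[0,0,-20],[0,0,-30],[0,0,-30],[0,0,-30],[0,0,-20],[0,0,0]],"yaw":[0,0,0,0,0,0,0,0,0,0]}'
python3 go.py .44 -.06 .25 -94.07
python3 - <<'E'
from h import *
cv2.imwrite('pics/w10.png',env.grab_frame('wrist'))
im=env.grab_frame('side'); crop(im,190,120,160,120,5,'pics/s10.png')
E
python3 chk.py valve .6833 -.0258 wrist,side | grep -v "z 0.036"
```

```text
clock: 29.7
ee_pos: [0.6847, -0.0266, 0.2387]
orientation: [-2.138, 2.296, -0.007]
wrist_force: [1.0, -0.6, 0.8]
opening: 0.0263
t=29.7 pos [ 0.6847 -0.0266  0.2387] a=-94.1 open 0.0263 F [ 1.  -0.6  0.8]
tool mm before turn [ 50.7 241.6 -12.9]
yaw -0.0 tool mm after turn [ 50.7 241.7 -11.3]
wrist [232.2, 127.2, 53.4, 97.4] 0.86
side [292.4, 173.6, 34.9, 32.9] 0.97
wrist z 0.018 [ 6.824000e-01 -2.650000e-02  3.560157e+02  3.320000e-02]
side z 0.018 [ 6.860000e-01 -1.800000e-02  3.525652e+02  2.009000e-01]
both 0.018 [ 6.830000e-01 -2.630000e-02  3.557347e+02  1.637000e-01]
wrist z 0.024 [ 6.840000e-01 -2.660000e-02  3.560427e+02  5.370000e-02]
side z 0.024 [ 6.829000e-01 -2.850000e-02  3.496193e+02  2.169000e-01]
both 0.024 [ 6.839000e-01 -2.650000e-02  3.560236e+02  1.365000e-01]
wrist z 0.03 [ 6.846000e-01 -2.690000e-02  3.559784e+02  8.870000e-02]
side z 0.03 [ 6.79200e-01 -3.92000e-02  3.47316e+02  2.31900e-01]
both 0.03 [ 6.846000e-01 -2.740000e-02  3.559418e+02  1.810000e-01]
both 0.036 [ 6.843000e-01 -2.710000e-02  3.554866e+02  2.386000e-01]
```

View pics/s10.png

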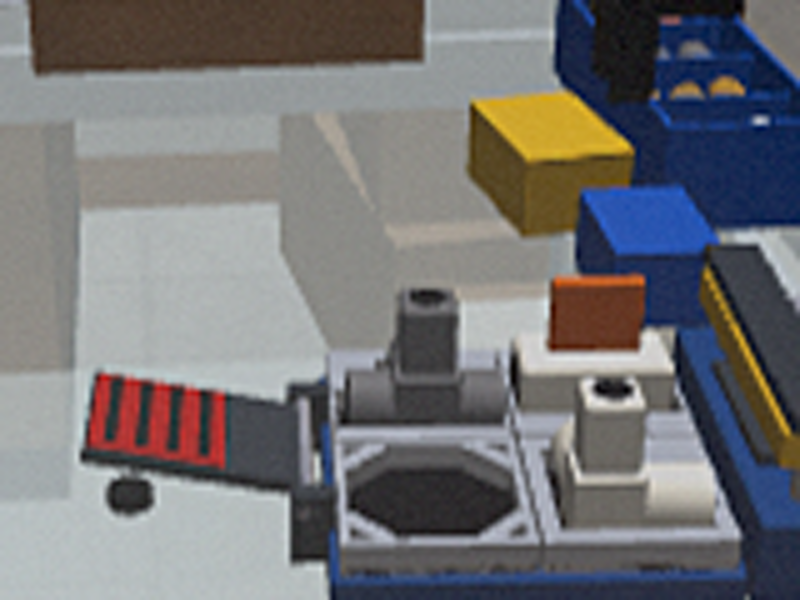

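View pics/w10.png

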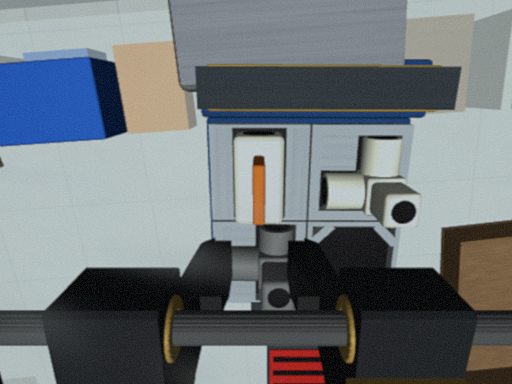

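```bash
python3 -m creep '{"gripper":[-1,-1,-1,-1,-1,-1,-1,-1,-1,-1],"travel":[[7,34.4,0],[7,34.4,0],[7,34.4,0],[7,34.4,0],[7,34.4,0],[7,34.4,0],[7,34.4,0],[0,0,0],[0,0,0],[0,0,0]],"yaw":[0,0,0,0,0,0,0,0,0,0]}'
python3 go.py .441 -.058 .12 -94.07
python3 - <<'E'
from h import *
im=env.grab_frame('top');crop(im,240,85,190,150,4,'pics/t11.png')
cv2.imwrite('pics/w11.png',env.grab_frame('wrist'))
env.grab_frame('side')
for c in ('top','side'): print(c,[(d['extent'],d['confidence']) for d in env.spot_in('flange',c)])
print([(d['extent'],d['confidence']) for d in env.spot_in('pedal_tread','wrist')])
E
```

```text
clock: 31.0
ee_pos: [0.4402, -0.0576, 0.2343]
orientation: [-2.142, 2.298, -0.002]
wrist_force: [-0.2, -0.2, -0.2]
opening: 0.0005
t=31.0 pos [ 0.4402 -0.0576  0.2343] a=-94.0 open 0.0005 F [-0.2 -0.2 -0.2]
tool mm before turn [  0.3  -0.8 114.3]
yaw 0.0 tool mm after turn [  0.4  -0.9 114.3]
top []
side []
[([216.9, 85.7, 88.5, 127.3], 0.74), ([343.9, 230.1, 51.0, 43.1], 0.17)]
```

View pics/w11.png

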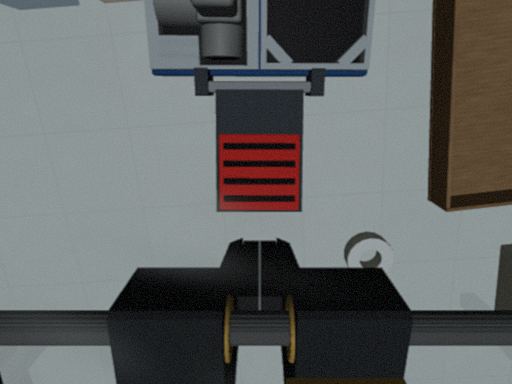

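```bash
python3 -m creep '{"gripper":[-1,-1,-1,-1,-1,-1,-1,-1,-1,-1],"travel":[[0,-1.5,15],[0,0,20],[0,0,20],[0,0,20],[0,0,20],[0,0,20],[0,0,15],[0,0,10],[0,0,7],[0,0,3]],"yaw":[0,0,0,0,0,0,0,0,0,0]}'
python3 -m creep '{"gripper":[-1,-1,-1,-1,-1,-1,-1,-1,-1,-1],"travel":[[0,0,4],[0,0,4],[0,0,4],[0,0,4],[0,0,4],[0,0,4],[0,0,4],[0,0,2],[0,0,1],[0,0,0]],"yaw":[0,0,0,0,0,0,0,0,0,0]}'
python3 go.py .441 -.058 .052 -94.07
```

```text
clock: 32.3
ee_pos: [0.4406, -0.0579, 0.0839]
orientation: [2.141, -2.299, -0.0]
wrist_force: [0.8, 0.1, -0.3]
opening: 0.0002
clock: 33.3
ee_pos: [0.4391, -0.0577, 0.0531]
orientation: [2.14, -2.298, -0.004]
wrist_force: [-5.1, 0.7, 10.7]
opening: 0.0
t=33.3 pos [ 0.4391 -0.0577  0.0531] a=-94.1 open 0.0000 F [-5.1  0.7 10.7]
tool mm before turn [ 0.2 -2.   1.1]
yaw -0.0 tool mm after turn [ 0.2 -2.   1.1]
```

```bash
python3 -m creep '{"gripper":[-1,-1,-1,-1,-1,-1,-1,-1,-1,-1],"travel":[[0,0,1],[0,0,1],[0,0,1],[0,0,1],[0,0,0],[0,0,0],[0,0,0],[0,0,0],[0,0,0],[0,0,0]],"yaw":[0,0,0,0,0,0,0,0,0,0]}'
python3 - <<'E'
from h import *
im=env.grab_frame('side'); crop(im,190,120,160,120,5,'pics/s12.png')
E
```

```text
clock: 34.3
ee_pos: [0.4392, -0.0577, 0.0504]
orientation: [-2.14, 2.3, 0.005]
wrist_force: [-11.0, 1.5, 33.2]
opening: 0.0003
```

View pics/s12.png

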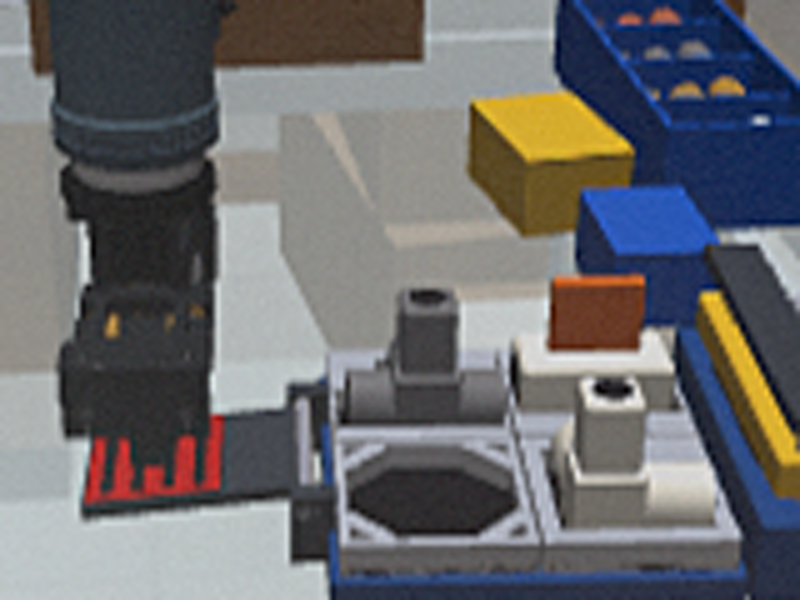

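```bash
python3 -m creep '{"gripper":[-1,-1,-1,-1,-1,-1,-1,-1,-1,-1],"travel":[[0,0,0],[0,0,0],[0,0,0],[0,0,0],[0,0,0],[0,0,0],[0,0,0],[0,0,0],[0,0,0],[0,0,0]],"yaw":[0,0,0,0,0,0,0,0,0,0]}'
python3 -m creep '{"gripper":[-1,-1,-1,-1,-1,-1,-1,-1,-1,-1],"travel":[[0,0,-4],[0,0,-6],[0,0,-8],[0,0,-10],[0,0,-15],[0,0,-30],[0,0,-30],[0,0,-30],[0,0,-30],[0,0,-30]],"yaw":[0,0,0,0,0,0,0,0,0,0]}'
python3 - <<'E'
from nest import *
from fit import *
im=env.grab_frame('side'); crop(im,190,120,160,120,5,'pics/s13.png')
im=env.grab_frame('top'); crop(im,240,85,190,150,4,'pics/t13.png')
C=cam('top')
def b(u,v,z,k=4,ox=240,oy=85): return back(C,((u+.5)/k-.5+ox,(v+.5)/k-.5+oy),z).round(4)
P=np.array([b(*p,.040) for p in [(415,300),(700,290),(726,570),(435,582)]]);print(P.mean(0))
s=env.sense();print(s['ee_pos'],s['wrist_force'])
E
```

```text
clock: 35.35
ee_pos: [0.4392, -0.0577, 0.0504]
orientation: [-2.14, 2.3, 0.005]
wrist_force: [-10.4, 1.3, 33.4]
opening: 0.0006
clock: 36.35
ee_pos: [0.4405, -0.058, 0.2437]
orientation: [-2.141, 2.299, -0.001]
wrist_force: [0.9, 1.0, -0.1]
opening: 0.0002
[ 0.496025 -0.338825  0.04    ]
[ 0.44289306 -0.0581174   0.24549201] [ 0.63428666 -0.33793701 -0.68318114]
```

View pics/s13.png

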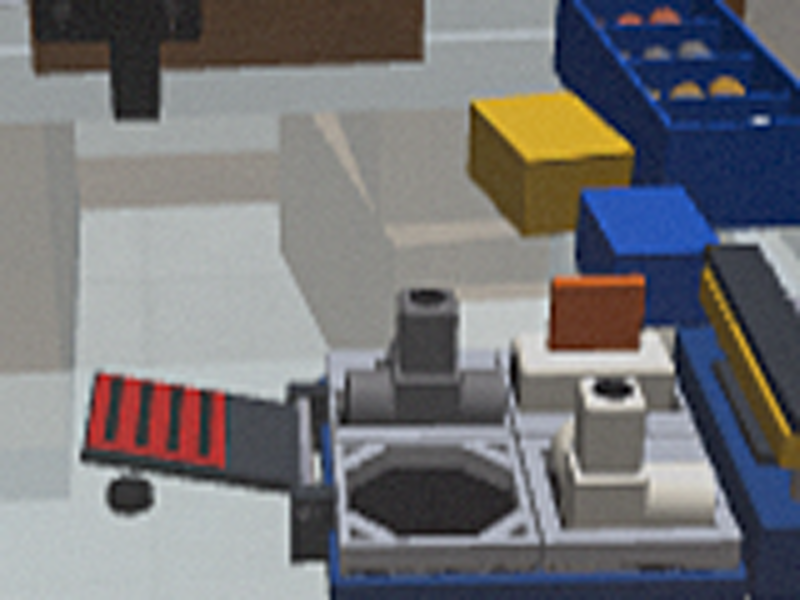

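View pics/t13.png

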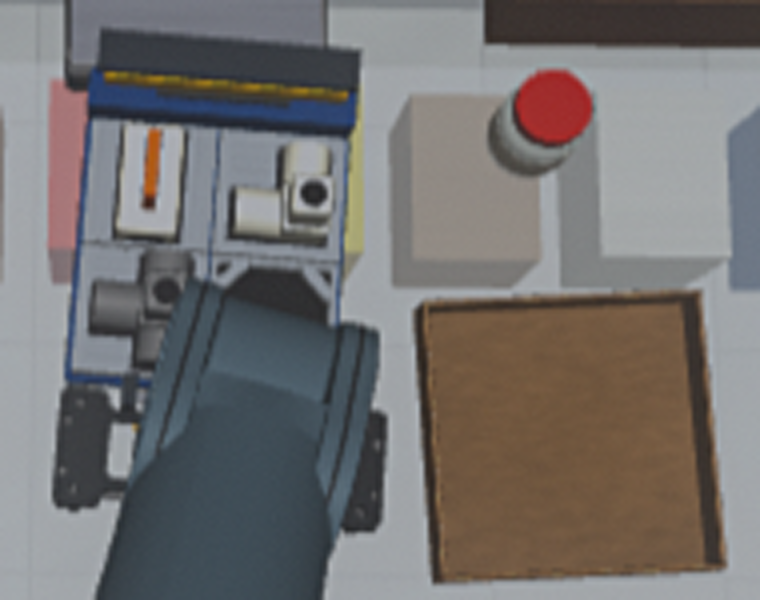

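```bash
python3 -m creep '{"gripper":[0,0,0,0,0,0,0,0,0,0],"travel":[[-7,-34,0],[-7,-34,0],[-7,-34,0],[-7,-34,0],[-7,-34,0],[-7,-34,0],[-7,-33,0],[0,0,18],[0,0,18],[0,0,18]],"yaw":[0,0,0,0,0,0,0,0,0,0]}'
python3 go.py .683 -.026 .0895 -94.07;python3 chk.py valve .6833 -.0258 wrist | grep "0.024"
```

```text
clock: 37.45
ee_pos: [0.6802, -0.0258, 0.1862]
orientation: [2.141, -2.298, -0.001]
wrist_force: [1.1, 0.2, -0.1]
opening: 0.0442
t=37.5 pos [ 0.6802 -0.0258  0.1862] a=-94.1 open 0.0442 F [ 1.1  0.2 -0.1]
tool mm before turn [-0.  -2.9 96.7]
yaw 0.0 tool mm after turn [-0.  -2.8 96.7]
wrist z 0.024 [ 6.838000e-01 -2.640000e-02  3.558948e+02  5.680000e-02]
```

```bash
python3 -m creep '{"gripper":[0,0,0,0,0,0,0,0,0,0],"travel":[[0,-2.5,8],[0,0,10],[0,0,11],[0,0,11],[0,0,11],[0,0,11],[0,0,11],[0,0,10],[0,0,8],[0,0,5]],"yaw":[0,0,0,0,0,0,0,0,0,0]}'
python3 -m creep '{"gripper":[-1,-1,-1,-1,-1,-1,-1,-1,-1,-1],"travel":[[0,0,0],[0,0,0],[0,0,0],[0,0,0],[0,0,0],[0,0,0],[0,0,0],[0,0,-5],[0,0,-15],[0,0,-30]],"yaw":[0,0,0,0,0,0,0,0,0,0]}'
python3 go.py .5425 -.2847 .22 -87.2
```

```text
clock: 38.55
ee_pos: [0.6827, -0.0259, 0.0913]
orientation: [2.141, -2.298, -0.001]
wrist_force: [-0.2, -0.1, -0.8]
opening: 0.0438
clock: 39.55
ee_pos: [0.6812, -0.0257, 0.1413]
orientation: [2.139, -2.296, -0.005]
wrist_force: [0.0, 0.1, -1.5]
opening: 0.0097
t=39.5 pos [ 0.6812 -0.0257  0.1413] a=-94.1 open 0.0097 F [ 0.   0.1 -1.5]
tool mm before turn [268.2 120.3 -78.1]
yaw -6.9 tool mm after turn [251.9 151.2 -78.7]
```

```bash
python3 -m creep '{"gripper":[-1,-1,-1,-1,-1,-1,-1,-1,-1,-1],"travel":[[0,0,-40],[0,0,-38],[31.5,18.9,0],[31.5,18.9,0],[31.5,18.9,0],[31.5,18.9,0],[31.5,18.9,0],[31.5,18.9,0],[31.5,18.9,0],[31.5,18.9,0]],"yaw":[-6.9,0,0,0,0,0,0,0,0,0]}'
python3 -m creep '{"gripper":[-1,-1,-1,-1,-1,-1,-1,-1,-1,-1],"travel":[[0,0,25],[0,0,30],[0,0,25],[0,0,10],[0,0,0],[0,0,0],[0,0,0],[0,0,0],[0,0,0],[0,0,0]],"yaw":[0,0,0,0,0,0,0,0,0,0]}'
python3 go.py .5425 -.2847 .0713 -87.2
python3 - <<'E'
from h import *
cv2.imwrite('pics/w14.png',env.grab_frame('wrist'))
cv2.imwrite('pics/s14.png',env.grab_frame('side'))
E
```

```text
clock: 40.55
ee_pos: [0.5433, -0.2864, 0.2213]
orientation: [-2.275, 2.166, -0.001]
wrist_force: [0.7, -0.5, -2.4]
opening: 0.0096
clock: 41.55
ee_pos: [0.5446, -0.2852, 0.1306]
orientation: [-2.276, 2.166, -0.001]
wrist_force: [0.1, 0.4, -1.8]
opening: 0.0097
t=41.5 pos [ 0.5446 -0.2852  0.1306] a=-87.2 open 0.0097 F [ 0.1  0.4 -1.8]
tool mm before turn [-0.6  2.1 59.3]
yaw 0.0 tool mm after turn [-0.6  2.  59.3]
```

View pics/w14.png

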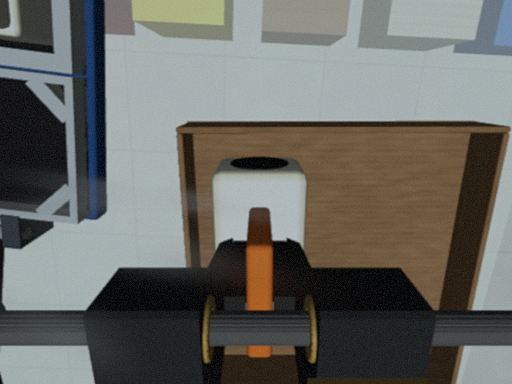

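View pics/s14.png

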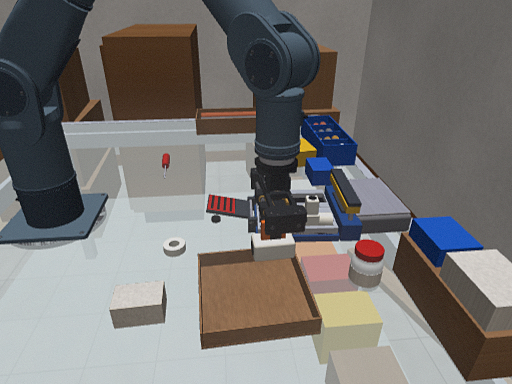

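Run:
```python
from h import *
C=cam('wrist');p=back(C,(178,127),.04);q=back(C,(508,126),.04);print(p,q,np.linalg.norm(p-q))
m=(p+q)/2;d=(p-q)/np.linalg.norm(p-q);print('centre',m+np.array([-d[1],d[0],0])*.105,np.degrees(np.arctan2(-d[0],d[1])))
```

```text
[ 0.59681791 -0.23257533  0.04      ] [ 0.60764874 -0.43683233  0.04      ] 0.20454395476284581
centre [ 0.49738063 -0.3402637   0.04      ] 3.035295786129921
```

```bash
python3 -m creep '{"gripper":[-1,-1,-1,-1,-1,-1,-1,-1,-1,-1],"travel":[[0,0,6],[0,0,8],[0,0,8],[0,0,8],[0,0,8],[0,0,8],[0,0,6],[0,0,4],[0,0,2],[0,0,1]],"yaw":[0,0,0,0,0,0,0,0,0,0]}'
python3 go.py .5425 -.2847 .0713 -87.2
```

```text
clock: 42.65
ee_pos: [0.5442, -0.2851, 0.0725]
orientation: [-2.275, 2.165, 0.002]
wrist_force: [-7.0, 6.1, 19.9]
opening: 0.01
t=42.6 pos [ 0.5442 -0.2851  0.0725] a=-87.2 open 0.0100 F [-7.   6.1 19.9]
tool mm before turn [-0.5  1.6  1.2]
yaw 0.0 tool mm after turn [-0.5  1.6  1.2]
```

```bash
python3 -m creep '{"gripper":[-0.4,-0.4,-0.4,-0.4,-0.4,-0.4,-0.4,-0.4,-0.4,-0.4],"travel":[[0,0,0],[0,0,0],[0,0,0],[0,0,-10],[0,0,-20],[0,0,-30],[0,0,-35],[0,0,-35],[0,0,-20],[0,0,0]],"yaw":[0,0,0,0,0,0,0,0,0,0]}'
python3 wf.py valve .004 pics/w15.png
python3 go.py .6605 -.1416 .19 -94.07
```

```text
clock: 43.65
ee_pos: [0.5459, -0.2864, 0.225]
orientation: [-2.274, 2.165, -0.009]
wrist_force: [-0.4, -1.3, 0.2]
opening: 0.0264
valve conf 0.84 [231.0, 129.4, 48.7, 92.1] fit [ 5.436000e-01 -2.858000e-01  1.827339e+02  4.950000e-02]
t=43.8 pos [ 0.5444 -0.285   0.2214] a=-87.2 open 0.0263 F [ 0.7  0.7 -1. ]
tool mm before turn [-137.4 -123.1   31.4]
yaw 6.9 tool mm after turn [-151.2 -105.7   31.4]
```

View pics/w15.png

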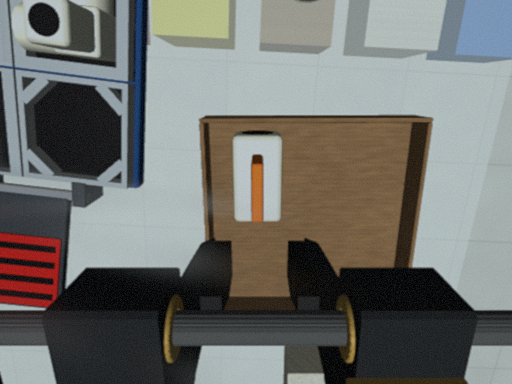

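Valve is flat in the carton's far‑left quadrant (image 232–282, 132–222). Now the corner.

```bash
python3 -m creep '{"gripper":[0.2,0.2,0.2,0.2,0.2,0.2,0.2,0.2,0.2,0.2],"travel":[[0,0,0],[-30,-21,0],[-30,-21,0],[-30,-21,0],[-30,-21,0],[-31,-21.5,0],[0,0,10],[0,0,11],[0,0,10],[0,0,0]],"yaw":[6.9,0,0,0,0,0,0,0,0,0]}'
python3 go.py .6605 -.1416 .0895 -94.07;python3 chk.py corner .6605 -.1416 wrist | grep "0.024"
```

```text
clock: 44.75
ee_pos: [0.6581, -0.1433, 0.1879]
orientation: [2.136, -2.299, -0.005]
wrist_force: [-0.9, 0.0, -0.3]
opening: 0.0528
t=44.8 pos [ 0.6581 -0.1433  0.1879] a=-94.2 open 0.0528 F [-0.9  0.  -0.3]
tool mm before turn [-1.9 -2.7 98.3]
yaw -0.1 tool mm after turn [-1.9 -2.3 98.4]
wrist z 0.024 [ 6.613000e-01 -1.422000e-01  3.575193e+02  5.030000e-02]
```

```bash
python3 -m creep '{"gripper":[0.2,0.2,0.2,0.2,0.2,0.2,0.2,0.2,0.2,0.2],"travel":[[-1.5,-2.2,8],[0,0,10],[0,0,11],[0,0,11],[0,0,11],[0,0,11],[0,0,11],[0,0,10],[0,0,9],[0,0,6]],"yaw":[0,0,0,0,0,0,0,0,0,0]}'
python3 -m creep '{"gripper":[-1,-1,-1,-1,-1,-1,-1,-1,-1,-1],"travel":[[0,0,0],[0,0,0],[0,0,0],[0,0,0],[0,0,0],[0,0,0],[0,0,0],[0,0,-5],[0,0,-15],[0,0,-30]],"yaw":[0,0,0,0,0,0,0,0,0,0]}'
python3 go.py .533 -.3993 .22 -87.0
```

```text
clock: 45.85
ee_pos: [0.6624, -0.1406, 0.0913]
orientation: [2.141, -2.299, -0.001]
wrist_force: [0.2, 0.6, 0.4]
opening: 0.0531
clock: 46.85
ee_pos: [0.661, -0.1399, 0.1412]
orientation: [2.14, -2.297, -0.006]
wrist_force: [0.7, 0.5, -1.3]
opening: 0.0296
t=46.9 pos [ 0.661  -0.1399  0.1412] a=-94.1 open 0.0296 F [ 0.7  0.5 -1.3]
tool mm before turn [267.7 109.7 -78.4]
yaw -7.1 tool mm after turn [252.3 141.4 -78.8]
```

```bash
python3 -m creep '{"gripper":[-1,-1,-1,-1,-1,-1,-1,-1,-1,-1],"travel":[[0,0,-40],[0,0,-38],[31.5,17.7,0],[31.5,17.7,0],[31.5,17.7,0],[31.5,17.7,0],[31.5,17.7,0],[31.5,17.7,0],[31.5,17.7,0],[31.5,17.7,0]],"yaw":[-7.1,0,0,0,0,0,0,0,0,0]}'
python3 -m creep '{"gripper":[-1,-1,-1,-1,-1,-1,-1,-1,-1,-1],"travel":[[0,0,25],[0,0,30],[0,0,25],[0,0,10],[0,0,0],[0,0,0],[0,0,0],[0,0,0],[0,0,0],[0,0,0]],"yaw":[0,0,0,0,0,0,0,0,0,0]}'
python3 go.py .533 -.3993 .0713 -87.0
python3 - <<'E'
from h import *
cv2.imwrite('pics/w16.png',env.grab_frame('wrist'))
E
```

```text
clock: 47.85
ee_pos: [0.5338, -0.401, 0.2212]
orientation: [-2.279, 2.162, -0.001]
wrist_force: [0.3, 0.0, -1.0]
opening: 0.0297
clock: 48.85
ee_pos: [0.5348, -0.3998, 0.1306]
orientation: [-2.279, 2.162, -0.001]
wrist_force: [-0.3, 0.4, -1.6]
opening: 0.0298
t=48.9 pos [ 0.5348 -0.3998  0.1306] a=-87.0 open 0.0298 F [-0.3  0.4 -1.6]
tool mm before turn [-0.7  1.8 59.3]
yaw 0.0 tool mm after turn [-0.6  1.8 59.3]
```

View pics/w16.png

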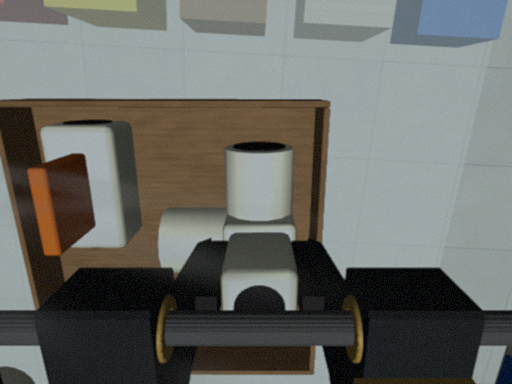

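```bash
python3 -m creep '{"gripper":[-1,-1,-1,-1,-1,-1,-1,-1,-1,-1],"travel":[[0,0,6],[0,0,8],[0,0,8],[0,0,8],[0,0,8],[0,0,8],[0,0,6],[0,0,4],[0,0,2],[0,0,1]],"yaw":[0,0,0,0,0,0,0,0,0,0]}'
python3 -m creep '{"gripper":[0,0,0,0,0,0,0,0,0,0],"travel":[[0,0,0],[0,0,0],[0,0,0],[0,0,0],[0,0,-10],[0,0,-25],[0,0,-35],[0,0,-35],[0,0,-30],[0,0,-15]],"yaw":[0,0,0,0,0,0,0,0,0,0]}'
python3 - <<'E'
from h import *
cv2.imwrite('pics/w17.png',env.grab_frame('wrist'))
E
python3 go.py .585 -.0365 .22 -94.07
```

```text
clock: 49.9
ee_pos: [0.5344, -0.3998, 0.0727]
orientation: [-2.279, 2.162, 0.001]
wrist_force: [-5.3, 6.3, 18.5]
opening: 0.0295
clock: 50.9
ee_pos: [0.5354, -0.4009, 0.2249]
orientation: [-2.279, 2.162, -0.007]
wrist_force: [0.1, 0.1, -0.2]
opening: 0.044
t=51.0 pos [ 0.5358 -0.4012  0.226 ] a=-87.0 open 0.0440 F [ 0.7 -0.8  1.1]
tool mm before turn [-361.7  -68.3    5. ]
yaw 7.1 tool mm after turn [-367.3  -23.1    6. ]
```

View pics/w17.png

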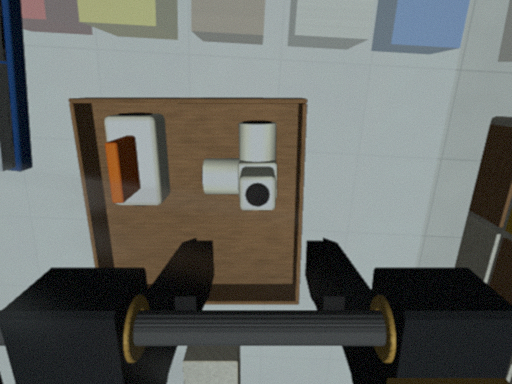

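Both sit flat in the carton. Now the tee.

```bash
python3 -m creep '{"gripper":[0.2,0.2,0.2,0.2,0.2,0.2,0.2,0.2,0.2,0.2],"travel":[[0,0,0],[-41,-2.6,0],[-41,-2.6,0],[-41,-2.6,0],[-41,-2.6,0],[-41,-2.6,0],[-41,-2.6,0],[-41,-2.5,0],[-41,-2.5,0],[-39,-2.5,0]],"yaw":[7.1,0,0,0,0,0,0,0,0,0]}'
python3 -m creep '{"gripper":[0.2,0.2,0.2,0.2,0.2,0.2,0.2,0.2,0.2,0.2],"travel":[[0,0,15],[0,0,15],[0,0,0],[0,0,0],[0,0,0],[0,0,0],[0,0,0],[0,0,0],[0,0,0],[0,0,0]],"yaw":[0,0,0,0,0,0,0,0,0,0]}'
python3 go.py .5865 -.0365 .0895 -94.07;python3 chk.py tee .5855 -.0365 wrist | grep "0.024"
```

```text
clock: 51.95
ee_pos: [0.583, -0.0332, 0.2201]
orientation: [2.141, -2.297, -0.002]
wrist_force: [0.7, -0.3, -0.3]
opening: 0.0527
clock: 52.95
ee_pos: [0.5837, -0.0353, 0.1913]
orientation: [-2.141, 2.299, -0.0]
wrist_force: [-0.4, 0.7, -0.3]
opening: 0.0529
t=53.0 pos [ 0.5837 -0.0353  0.1913] a=-94.1 open 0.0529 F [-0.4  0.7 -0.3]
tool mm before turn [  1.   -2.9 101.8]
yaw 0.0 tool mm after turn [  1.   -2.9 101.8]
wrist z 0.024 [ 5.880000e-01 -3.750000e-02  3.561864e+02  3.020000e-02]
```

```bash
python3 -m creep '{"gripper":[0.2,0.2,0.2,0.2,0.2,0.2,0.2,0.2,0.2,0.2],"travel":[[1.5,-3,8],[0,0,10],[0,0,11],[0,0,11],[0,0,12],[0,0,12],[0,0,11],[0,0,10],[0,0,9],[0,0,6]],"yaw":[0,0,0,0,0,0,0,0,0,0]}'
python3 -m creep '{"gripper":[-1,-1,-1,-1,-1,-1,-1,-1,-1,-1],"travel":[[0,0,0],[0,0,0],[0,0,0],[0,0,0],[0,0,0],[0,0,0],[0,0,0],[0,0,-5],[0,0,-15],[0,0,-30]],"yaw":[0,0,0,0,0,0,0,0,0,0]}'
python3 go.py .446 -.358 .22 -87.0
```

```text
clock: 54.05
ee_pos: [0.5863, -0.0371, 0.0903]
orientation: [2.141, -2.299, -0.001]
wrist_force: [0.7, 0.2, -0.2]
opening: 0.0528
clock: 55.05
ee_pos: [0.5848, -0.0369, 0.1407]
orientation: [2.139, -2.297, -0.004]
wrist_force: [0.7, -0.4, -1.8]
opening: 0.03
t=55.0 pos [ 0.5848 -0.0369  0.1407] a=-94.1 open 0.0300 F [ 0.7 -0.4 -1.8]
tool mm before turn [330.1 116.  -78.6]
yaw -7.1 tool mm after turn [313.3 155.4 -79.3]
```

```bash
python3 -m creep '{"gripper":[-1,-1,-1,-1,-1,-1,-1,-1,-1,-1],"travel":[[0,0,-40],[0,0,-38],[35,17.3,0],[35,17.3,0],[35,17.3,0],[35,17.3,0],[35,17.3,0],[35,17.3,0],[35,17.3,0],[35,17.3,0]],"yaw":[-7.1,0,0,0,0,0,0,0,0,0]}'
python3 -m creep '{"gripper":[-1,-1,-1,-1,-1,-1,-1,-1,-1,-1],"travel":[[33.3,17,0],[0,0,25],[0,0,30],[0,0,25],[0,0,10],[0,0,0],[0,0,0],[0,0,0],[0,0,0],[0,0,0]],"yaw":[0,0,0,0,0,0,0,0,0,0]}'
python3 go.py .446 -.358 .0703 -87.0
python3 - <<'E'
from h import *
cv2.imwrite('pics/w18.png',env.grab_frame('wrist'))
E
```

```text
clock: 56.05
ee_pos: [0.4621, -0.3254, 0.2202]
orientation: [-2.279, 2.162, -0.001]
wrist_force: [1.0, 0.6, -1.5]
opening: 0.03
clock: 57.05
ee_pos: [0.4483, -0.3583, 0.13]
orientation: [-2.279, 2.161, -0.002]
wrist_force: [0.4, -0.3, -0.9]
opening: 0.0296
t=57.0 pos [ 0.4483 -0.3583  0.13  ] a=-87.0 open 0.0296 F [ 0.4 -0.3 -0.9]
tool mm before turn [-0.5  2.4 59.7]
yaw 0.0 tool mm after turn [-0.5  2.3 59.7]
```

View pics/w18.png

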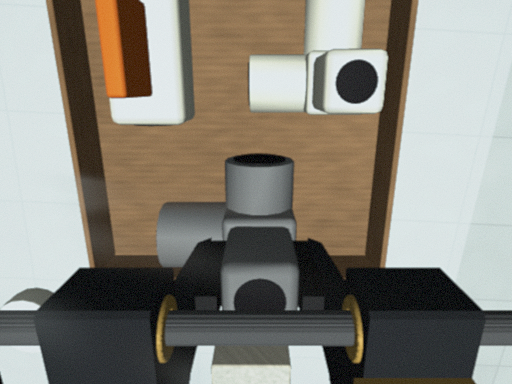

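```bash
python3 -m creep '{"gripper":[-1,-1,-1,-1,-1,-1,-1,-1,-1,-1],"travel":[[0,1,6],[0,0,8],[0,0,8],[0,0,8],[0,0,8],[0,0,8],[0,0,6],[0,0,4],[0,0,2],[0,0,1]],"yaw":[0,0,0,0,0,0,0,0,0,0]}'
python3 -m creep '{"gripper":[0,0,0,0,0,0,0,0,0,0],"travel":[[0,0,0],[0,0,0],[0,0,0],[0,0,0],[0,0,-10],[0,0,-25],[0,0,-35],[0,0,-35],[0,0,-30],[0,0,-15]],"yaw":[0,0,0,0,0,0,0,0,0,0]}'
python3 -m creep '{"gripper":[0,0,0,0,0,0,0,0,0,0],"travel":[[-35,0,0],[-35,0,0],[-35,0,0],[-35,0,0],[-35,0,0],[-35,0,0],[-35,0,0],[-30,0,0],[0,0,0],[0,0,0]],"yaw":[0,0,0,0,0,0,0,0,0,0]}'
python3 - <<'E'
from h import *
im=env.grab_frame('side'); crop(im,180,150,200,150,4,'pics/s19.png')
im=env.grab_frame('top'); crop(im,240,85,190,150,4,'pics/t19.png');cv2.imwrite('pics/t19f.png',im)
E
python3 go.py .446 -.358 .0703 -87.0
```

```text
clock: 58.1
ee_pos: [0.4468, -0.3582, 0.0716]
orientation: [-2.278, 2.161, 0.001]
wrist_force: [-7.1, 6.8, 24.8]
opening: 0.0299
clock: 59.1
ee_pos: [0.4476, -0.3591, 0.2233]
orientation: [-2.279, 2.162, -0.006]
wrist_force: [0.0, -0.7, -0.1]
opening: 0.0441
clock: 60.1
ee_pos: [0.4322, -0.0833, 0.2201]
orientation: [2.281, -2.16, -0.0]
wrist_force: [0.0, -0.3, 0.6]
opening: 0.0439
t=60.2 pos [ 0.4323 -0.0846  0.2202] a=-87.0 open 0.0440 F [-0.6  0.5  0. ]
tool mm before turn [273.6   0.4 150.1]
yaw -0.0 tool mm after turn [273.7   0.6 149.9]
```

View pics/s19.png

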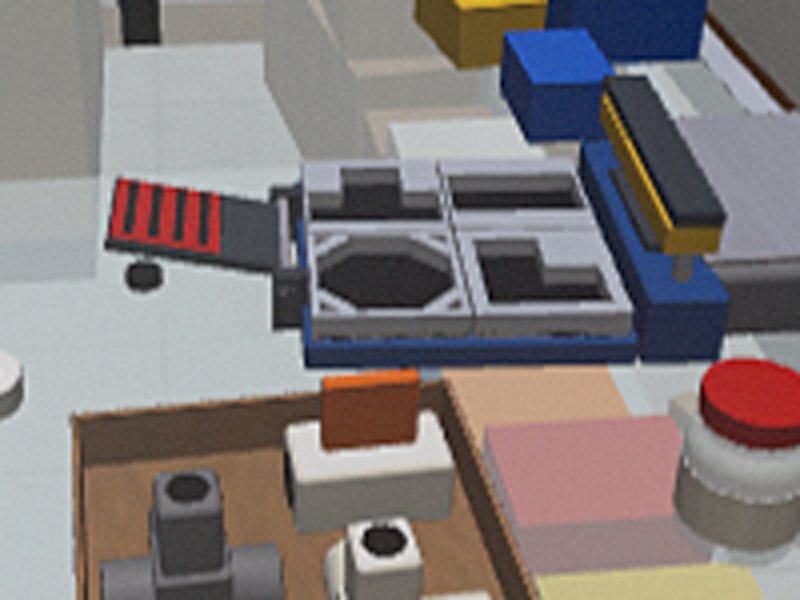

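View pics/t19.png

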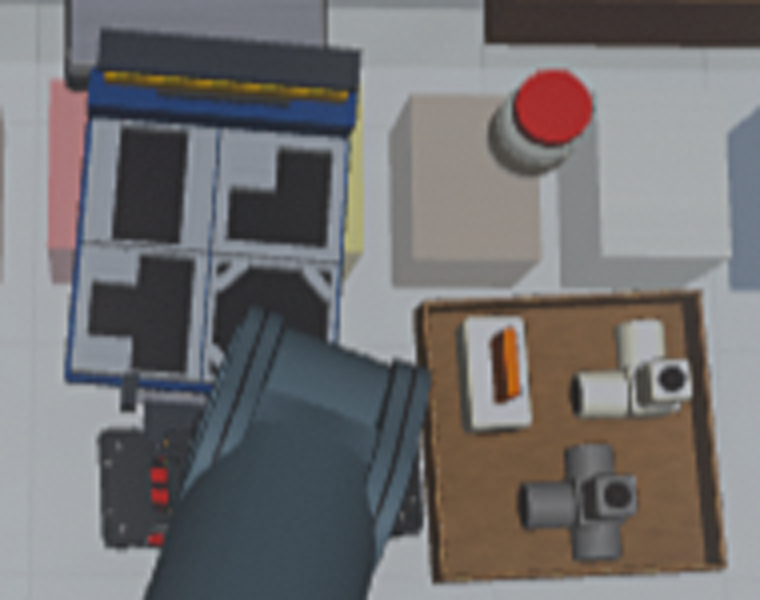

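View pics/t19f.png

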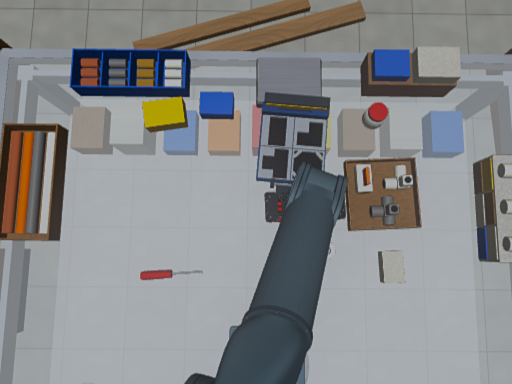

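```bash
python3 -c "
from plant import env
print(env.hand_in()); s=env.sense(); print(s['clock'],s['wrist_force'])"
```

```text
the job is handed in; nothing more can be done
None
the job is handed in; nothing more can be done
```

I put the corner, tee and valve in their own nests, marked the batch, and moved all three into the carton. There was no flange in this start. The job was handed in at about 60 s; `hand_in` reports no verdict, so I don't have a result from the judge.

- **Nests:** each fitting met the pocket floor with 17–22 N. Wrist and side camera fits together agreed best with the 24 mm floor height for all three. The tee sat about 3–4 mm from the fitted seat point, at the limit of the 3 mm play, but it looked fully down.
- **Pedal:** I pressed until the force reached 33 N, well above the 10–13 N needed at the stop, with the crosshead visibly down. I held it there for more than a second, and it came back up.
- **Carton:** all three stand upright and apart from each other on the floor, with outlet or handle up. Each met the floor with 18–25 N, and the last top picture shows them in place.
- **Other stock:** the last top picture shows it apparently undisturbed. The arm hid the tape roll in that view, but the robot never went down near it.
- **Disagreements between checks:**
    - The top camera read 2–4 mm differently from the wrist camera, so I used the wrist fits for grasps and nests.
    - The side camera's fit of the valve in its nest was poor, but the wrist fit and the picture were clear.

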